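# Key and fit the tube drum of a rotator

### The arm

A 7-joint arm with a two-finger parallel gripper is mounted at the origin on the work surface. World frame = base frame: x ahead of the robot, y to its left, z up, the work surface at z = 0. Lengths are in m, angles in rad, forces in N, time in s.
With the tool pointing down it reaches from about 0.4 to 0.875 m from the base axis. Payload 6.5 kg.
Tool frame: the origin (TCP) lies at the very end of the fingers, on their centre line; the grasp point (between the pads) lies 19 mm behind it; z points along the fingers, y is the direction in which the jaws open and shut (so a half turn about z gives the same grasp; the last joint's range is limited). The gripper opens to 85 mm and grips with 20 to 120 N. Pads are 22 mm wide; open, the fingers measure 114 mm over their backs; the gripper's body (76 mm by 85 mm) begins 54 mm behind the grasp point. The pads swing forward as they close: fully open they stand 13 mm farther back than shut.
Start: joints at [-1.333, 0.536, -0.004, 1.538, 0.003, 1.067, -0.071], TCP at [0.194, 0.62, 0.231] pointing down, gripper open.
Joint ranges: [-2.7, 2.7], [-0.37, 2.16], [-1.27, 1.26], [0.24, 2.4], [-1.31, 4.45], [0.19, 1.91], [-2.76, 2.76]. Speed limits (rad/s): [2.39, 2.39, 3.14, 3.14, 3.14, 3.14, 3.14].

### API

Orientations are given as a 3x3 rotation matrix whose columns are the frame's x, y, z axes.
In Python, from bench import bot gives the robot as it stands.
- The arm moves only by the tool arm_command, never from a script. Its argument "commands" is text: rows parted by semicolons, each of 5 numbers parted by spaces: the shift along the world's x, y, z in cm, then the turn about the world's z in degrees, then the gripper's target within -1 to 1 (fully open at 1, half-way at 0, shut at -1). A call has 1 to 12 rows; each row is the pose to reach, as a shift and turn from the pose commanded when the call began; what a row does not reach only later rows make up. A row lasts 1/10 s, in which the tool goes at most 50 mm and 8.59 degrees, less where a joint would pass 70% of its speed; a pose out of reach is approached as far as the arm can. A call with a gripper value outside its range is refused whole. The fingers move at their own pace and stop on an object; "force" is the grip in N (left out, the last holds). Time passes only in rows, so rows that repeat a pose let the fingers close. It gives the time, the measured TCP pose, the force and the opening at its end, in the units of the state.
- bot.state(): the state, without advancing time (a new reading comes with each control period).
- bot.read_camera(name): name is "side" or "top" or "wrist"; returns a dict with "frame" (420x560x3 uint8, red, green, blue), "fx", "fy", "cx", "cy" (pixels), "xyz" and "orientation" of the camera in the world; the wrist camera has in their place "hand_eye" (4x4, takes a point from camera to tool coordinates, whose origin is the TCP and whose axes are the flange's). Camera axes: x right, y up, looking along -z (the intrinsics and any distortion apply to the point x, -y, -z); pixel columns grow to the right and rows downward; lengths in m; the calibration is good to about 2 mm. A picture is of the moment at which its call begins: read the wrist's pose just before it. There is no depth.
- bot.hand_in(): hands the job in, once; it reports no verdict.
The state is a dict: "clock": time; "joint_pos": joint angles; "qvel": joint speeds; "joint_torque": joint torques, N m; "tool_pos": TCP position; "eef_rot": TCP orientation; "contact_force": force on the tool from outside, world axes, zero at the start; "torque": the same for the moment, N m; "width": finger opening in m.
Only numpy, scipy, OpenCV 4.12 (cv2) and the standard library are available. Lean on these libraries where they do the work, as an engineer would, in place of code of your own. Each camera call takes 0.05 s, during which the arm holds its last target. There are 200 camera calls.

### The job

Refit the tube drum of the bench rotator: lay the loose 8 mm key from the rubber mat fully down in the slot on top of the drive shaft (the shaft has stopped a little off, so feel for the slot) and let go of it. Then slide the drum on over the key with its keyway lined up until it sits fully home, bed it against the brass thrust bush with a firm steady push of about 15 N for half a second, and let go. Never force it: keep every push under about 25 N, and leave the other things where they are.

Things in the scene. Friction and masses are not known exactly. Their poses are not given: they have to be found in the camera images.
- rotator: Drive unit of a tube rotator, fixed: white housing 190 x 160 mm (x, y), 168 mm high, black foot 206 x 176 mm. Origin: centre of its underside; z up. On its -y side a bearing snout, 48 mm diameter, ends at y = -108 mm; then the brass bush to y = -120 mm; out of it the steel shaft, level, 25 mm diameter, 52 mm long, axis 125 mm above the bench, free end chamfered 2 mm.
- bush: Brass thrust bush round the root of the shaft, 34 mm diameter, fixed to the housing, does not turn. Origin: on the shaft's axis in the flat end face against which the drum sits when home; axes as the housing's.
- shaft_mid (a point): Point on the shaft's axis, 20 mm from the bush's face, 32 mm from the free end; has the housing's axes: +y along the shaft to the bush, z up. Here is the middle of the slot's length and, when home, the drum's. Slot 9.4 mm wide, 35 mm long, square ends, flat floor 8.5 mm from the axis, 3.1 mm under its edges. The slot faces up but rolled about y by an unmeasured 0 to 0.4 rad either way; shaft stiff to turn (0.3 N m).
- key: Steel key, a plain square-ended bar 8 x 32 x 7 mm (x, y, z), 15 g. Origin: its centre. It starts flat on the black rubber mat (200 x 150 mm, 3 mm thick). Seated, it lies flat on the slot's floor, its centre 12 mm from the shaft's axis, its top 3 mm proud of the shaft's round; then its z axis shows the slot's roll.
- drum: Aluminium tube drum, about 0.26 kg: an octagon 60 mm across flats, 40 mm long, bored through. It stands on one flat on the bench, bore level, keyway uppermost. Origin: centre of that flat; y along the bore, z up through the keyway. The flats at +x and -x (25 mm high) are good to grip. Either end may go on first. A flush black tube socket marks the middle of each flat.
- drum_bore (a point): Centre of the drum, on the bore's axis, 20 mm from either end, 30 mm from each flat; axes as the drum's. Bore 26.2 mm diameter; keyway 9.8 mm wide, through the whole length, its roof 16.8 mm from the axis.
- spare_key: Smaller bar 6 x 20 x 6 mm on the mat, a spare key for something else; leave it.
- collar: Steel collar (ring) 38 mm across, 12 mm high, lying on the mat; leave it.
- hexkey: Bent hexagon key, 70 x 26 mm, 5 mm thick, lying on the bench; leave it.
- beaker: Glass beaker, 68 mm across, 90 mm high; leave it.
- dish: Clear round dish, 90 mm across, 15 mm high; leave it.
- slides: Box of microscope slides 84 x 36 x 36 mm; leave it.
- rack: Blue rack of test tubes, 75 x 200 mm, 145 mm high over the tubes; leave it.
- screwdriver: Screwdriver, 180 mm long, lying on the bench; leave it.
Not all that is in view belongs to the job. What is meant by the drum is not blue, orange or purple, and is the smaller of those in its own colour.

How it is judged:
By the outcome, as a careful person would: the job done as asked, in the order asked, and still so for the second after the job is handed in, with the robot touching nothing.
It also fails if it takes over 72 s, if anything falls off the work surface, if the arm or the gripper's body presses on something with over 40 N, if the wrist force passes 120 N, or if a joint passes its speed limit or range.

## Working session

There is one attempt and no reset: what is moved stays moved. The work goes in short steps, Python scripts to look and compute and a tool call to move; the robot and the scene stay as the last step left them, time stands still between calls to the robot, and variables do not carry over. Pictures are saved under pics/ and viewed, about 8 in all and at most 12, crops included, and the job is handed in when it is done.

Besides the shell and the picture viewer there is one more tool, called after ">>>" as name(argument=value, ...), one argument or row to a line, values as JSON. arm_command: Moves the arm, as the interface text tells. Its arguments: {"type":"object","properties":{"commands":{"type":"string"},"force":{"type":"number"}},"required":["commands"]}

```bash
mkdir -p pics; ls
cat > h.py <<'E'
import numpy as np, cv2
from bench import bot
def shot(n,f):
    s=bot.state(); c=bot.read_camera(n); cv2.imwrite('pics/'+f,c['frame'][:,:,::-1]); np.save('pics/'+f+'.npy',dict(c=c,s=s),allow_pickle=True); return c,s
def pose(c,s):
    if 'hand_eye' in c:
        H=np.array(c['hand_eye']);R=np.array(s['eef_rot']);return R@H[:3,:3],R@H[:3,3]+s['tool_pos']
    return np.array(c['orientation']),np.array(c['xyz'])
def ray(c,s,u,v):
    R,p=pose(c,s); d=R@np.array([(u-c['cx'])/c['fx'],-(v-c['cy'])/c['fy'],-1]); return p,d
def onz(c,s,u,v,z):
    p,d=ray(c,s,u,v); return p+d*(z-p[2])/d[2]
def proj(c,s,P):
    R,p=pose(c,s); q=R.T@(np.array(P)-p); return c['cx']+c['fx']*q[0]/-q[2], c['cy']-c['fy']*q[1]/-q[2]
def load(f):
    d=np.load('pics/'+f+'.npy',allow_pickle=True).item(); return d['c'],d['s']
E
python3 - <<'E'
from h import *
ims=[]
for n in ['side','top','wrist']:
    c,s=shot(n,n+'0.png'); print(n,{k:v for k,v in c.items() if k!='frame'})
print(s)
E
```

```text
pics
side {'fx': 448.4443743850613, 'fy': 448.4443743850613, 'cx': 276.3367646967166, 'cy': 209.98813132450908, 'xyz': array([ 0.35071048, -0.88810217,  0.61332956]), 'orientation': array([[ 0.96376652,  0.14537469, -0.22365216],
       [-0.2667418 ,  0.51987906, -0.81152608],
       [-0.00170328,  0.84177905,  0.53981954]])}
top {'fx': 533.7928147626535, 'fy': 533.7928147626535, 'cx': 275.82052178049054, 'cy': 209.79991853544266, 'xyz': array([ 0.24919349, -0.1215111 ,  1.45758582]), 'orientation': array([[-0.00685744,  0.97647652, -0.21551471],
       [-0.99996111, -0.00789154, -0.00393819],
       [-0.00554629,  0.21547932,  0.97649265]])}
wrist {'fx': 319.2448241419865, 'fy': 319.2448241419865, 'cx': 277.93609499806, 'cy': 210.3021317263157, 'hand_eye': array([[-3.12879371e-04,  9.57815741e-01,  2.87382861e-01,
         7.22584096e-02],
       [ 9.99999458e-01,  5.85198573e-04, -8.61683966e-04,
         3.55885996e-04],
       [-9.93510507e-04,  2.87382436e-01, -9.57815404e-01,
        -1.42232106e-01],
       [ 0.00000000e+00,  0.00000000e+00,  0.00000000e+00,
         1.00000000e+00]])}
{'clock': 0.1, 'joint_pos': array([-1.33316184,  0.53711965, -0.00444649,  1.53876474,  0.00263366,
        1.06728841, -0.07120617]), 'qvel': array([-2.86837092e-04, -8.70631367e-04,  9.03136361e-04, -1.67012868e-03,
        9.24148212e-05, -4.90104871e-04,  1.03053705e-03]), 'joint_torque': array([ 2.40321824e-03, -5.84562957e+01,  1.05184436e+00, -2.59778559e+01,
        1.25942618e-02,  4.64978832e-03, -2.35148246e-05]), 'tool_pos': array([0.19431706, 0.61968381, 0.23048541]), 'eef_rot': array([[-9.54222810e-01,  2.99096502e-01, -3.33910153e-04],
       [ 2.99096655e-01,  9.54221580e-01, -1.53884051e-03],
       [-1.41637540e-04, -1.56826812e-03, -9.99998760e-01]]), 'contact_force': array([-0.72184122, -0.76091668,  0.77143361]), 'torque': array([ 0.01279765,  0.00660401, -0.03434858]), 'width': 0.0854587696847037}
```

```bash
python3 -c "
import cv2
a=cv2.imread('pics/top0.png');cv2.imwrite('pics/top0b.png',cv2.resize(a,(784,588),interpolation=2))
a=cv2.imread('pics/side0.png');cv2.imwrite('pics/side0b.png',cv2.resize(a,(784,588),interpolation=2))"
```

```text
(no output)
```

View pics/top0b.png

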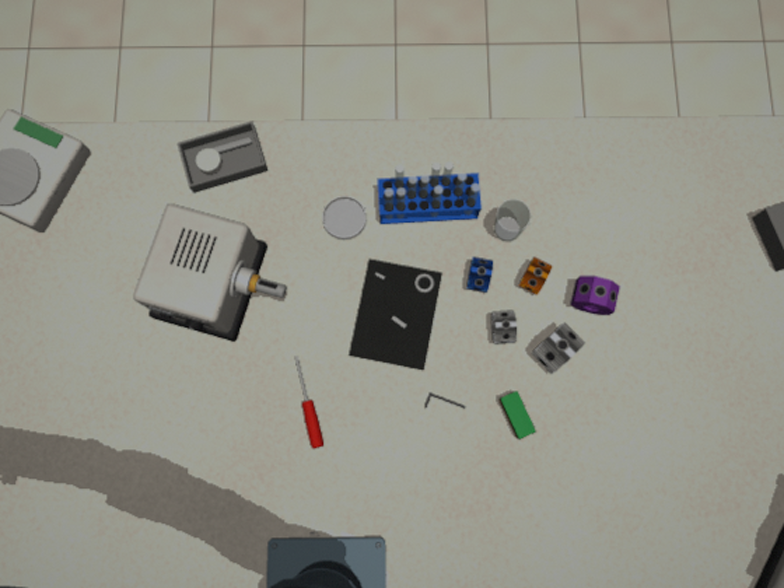

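View pics/side0b.png

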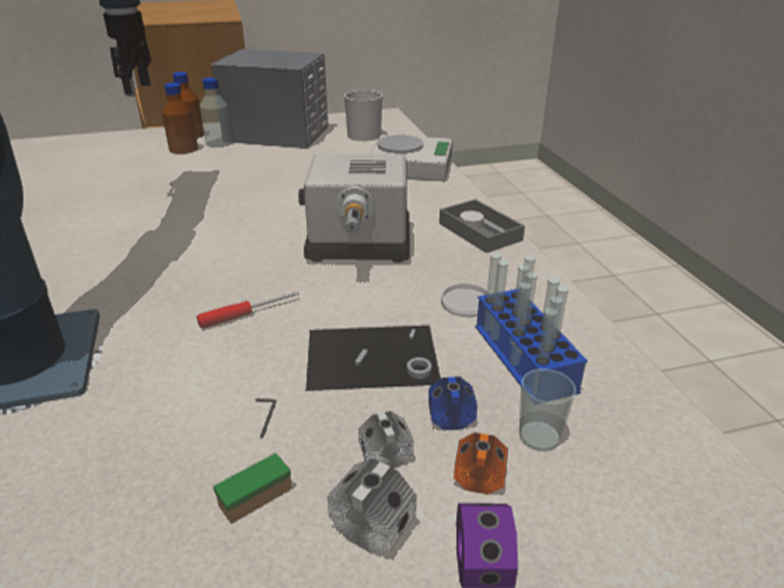

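Run:
```python
from h import *
c,s=load('top0.png')
k=1/1.4
def z(n,u,v,h): print(n,np.round(onz(c,s,u*k,v*k,h),4))
z('key',399,322,.007);z('key end',392,317,.01);z('key end2',406,327,.01)
z('shaft tip top',285,291,.1375);z('bush top',261,284,.142)
z('shaft ax',285,292,.13)
z('drum',503,327,.06);z('drum s',502,312,.06);z('drum e',505,342,.06)
z('foot c1',237,339,.0);z('foot c2',267,242,.0);z('foot c3',150,320,.0)
z('house c',245,222,.168);z('house d',206,321,.168);z('house e',136,296,.168); z('house f',170,206,.168)
a=cv2.imread('pics/top0.png');
p=np.hstack([cv2.resize(a[180:230,165:215],(390,390),interpolation=2),cv2.resize(a[210:260,335:385],(390,390),interpolation=2)])
cv2.imwrite('pics/crop1.png',p)
```

```text
key [ 0.5121 -0.1406  0.007 ]
key end [ 0.5216 -0.1269  0.01  ]
key end2 [ 0.5014 -0.1542  0.01  ]
shaft tip top [0.5471 0.067  0.1375]
bush top [0.5594 0.1102 0.142 ]
shaft ax [0.5469 0.0681 0.13  ]
drum [ 0.4913 -0.3368  0.06  ]
drum s [ 0.5202 -0.3361  0.06  ]
drum e [ 0.4626 -0.3395  0.06  ]
foot c1 [0.4818 0.1793 0.    ]
foot c2 [0.6804 0.1255 0.    ]
foot c3 [0.5212 0.3536 0.    ]
house c [0.6686 0.1379 0.168 ]
house d [0.4873 0.2003 0.168 ]
house e [0.5333 0.3263 0.168 ]
house f [0.7002 0.2754 0.168 ]
```

View pics/crop1.png

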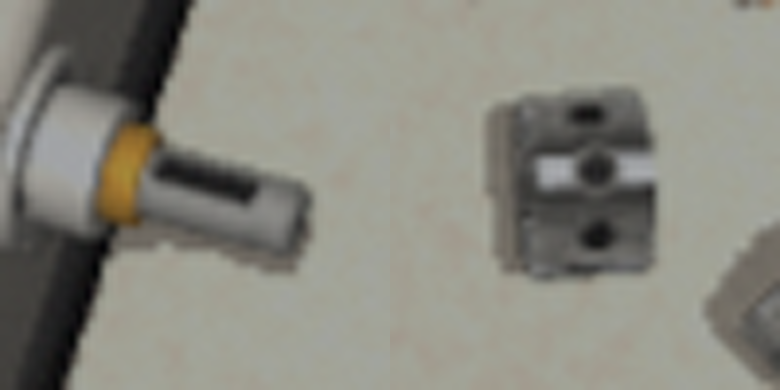

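>>> arm_command(
  commands="36.2 -52.1 0 -89 1;36.2 -52.1 0 -89 1;36.2 -52.1 0 -89 1;36.2 -52.1 0 -89 1;36.2 -52.1 0 -89 1;36.2 -52.1 0 -89 1;36.2 -52.1 0 -89 1;36.2 -52.1 0 -89 1;36.2 -52.1 0 -89 1;36.2 -52.1 0 -89 1;36.2 -52.1 0 -89 1;36.2 -52.1 0 -89 1",
)

```text
clock: 1.35
tool_pos: [0.5375, 0.1259, 0.2313]
eef_rot: [[0.283, 0.959, -0.0], [0.959, -0.283, 0.0], [0.0, -0.0, -1.0]]
contact_force: [-0.4, 0.2, -0.7]
width: 0.0851
```

>>> arm_command(
  commands="1.5 -2.4 -1.5 0 1;1.5 -2.4 -1.5 0 1;1.5 -2.4 -1.5 0 1",
)

```text
clock: 1.65
tool_pos: [0.5514, 0.1032, 0.2158]
eef_rot: [[0.284, 0.959, -0.001], [0.959, -0.284, -0.0], [-0.001, -0.001, -1.0]]
contact_force: [-0.8, 1.3, 0.1]
width: 0.0856
```

Run:
```python
from h import *
c,s=shot('wrist','w1.png'); print(s['tool_pos'],s['eef_rot'][:,1])
cv2.imwrite('pics/w1b.png',cv2.resize(c['frame'][:,:,::-1],(784,588),interpolation=2))
```

```text
[0.55135912 0.10323263 0.21575568] [ 0.95893955 -0.28360743 -0.00132975]
```

View pics/w1b.png

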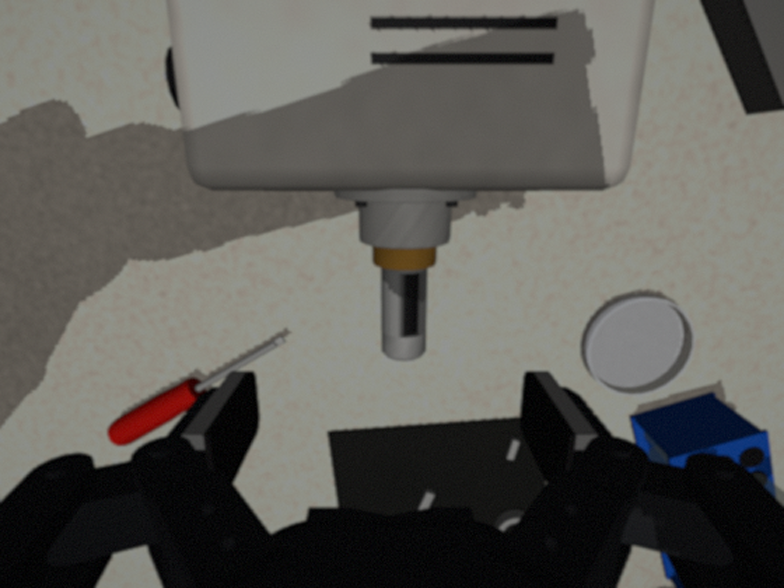

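Run:
```python
from h import *
c,s=load('w1.png')
g=cv2.cvtColor(c['frame'],cv2.COLOR_RGB2GRAY)
for v in (196,200,206,214,222,230,236,244,250): print(v,g[v,268:310])
print([ (v,int(g[v,293])) for v in range(180,262)])
print([ (v,int(g[v,283])) for v in range(170,270)])
a=cv2.resize(c['frame'][160:270,240:340,::-1],(540,594),interpolation=2); cv2.imwrite('pics/w1c.png',a)
```

```text
196 [146 147 143 128  95  60  51  56  60  61  65  66  67  67  70  69  68  62
  55  49  44  41  32  28  29  27  27  24  23  20  19  36  44  47  47  50
  73 114 135 141 142 142]
200 [146 145 145 128  98  68  60  60  61  61  63  67  69  68  71  70  68  61
  54  47  34  25  18  16  13  12  14  12  13   9  22  36  45  45  47  53
  78 117 141 146 146 145]
206 [145 148 146 131 100  77  76  83  88  86  77  77  74  70  68  70  69  60
  52  48  37  26  19  13  18  16  14   9  13  15  25  38  45  46  49  53
  83 121 142 146 143 145]
214 [147 148 147 131 102  78  76  86  92  97 102 106 111 112 115 114 109  96
  79  60  44  28  25  17  19  15  13  13  10  14  32  46  49  49  54  68
  94 128 144 146 144 146]
222 [147 148 146 135 107  77  75  86  92  96 103 108 110 113 113 115 109  94
  80  61  42  28  20  22  18  15  18  16  12  21  42  58  65  67  64  76
 101 130 140 143 144 146]
230 [146 146 145 136 106  79  75  86  91  96 101 107 111 114 114 114 109  96
  77  61  39  24  17  20  16  19  14  14  18  24  42  58  67  67  66  78
 112 137 145 148 147 146]
236 [146 145 146 138 110  81  76  85  90  95
[... 1867 characters left out ...]
04), (212, 111), (213, 116), (214, 114), (215, 114), (216, 114), (217, 114), (218, 114), (219, 114), (220, 114), (221, 112), (222, 115), (223, 113), (224, 114), (225, 114), (226, 112), (227, 114), (228, 113), (229, 115), (230, 114), (231, 114), (232, 112), (233, 114), (234, 113), (235, 115), (236, 115), (237, 113), (238, 114), (239, 113), (240, 114), (241, 114), (242, 115), (243, 115), (244, 116), (245, 115), (246, 117), (247, 116), (248, 115), (249, 115), (250, 115), (251, 115), (252, 116), (253, 116), (254, 116), (255, 110), (256, 109), (257, 122), (258, 140), (259, 146), (260, 147), (261, 146), (262, 144), (263, 146), (264, 147), (265, 145), (266, 145), (267, 145), (268, 146), (269, 146)]
```

View pics/w1c.png

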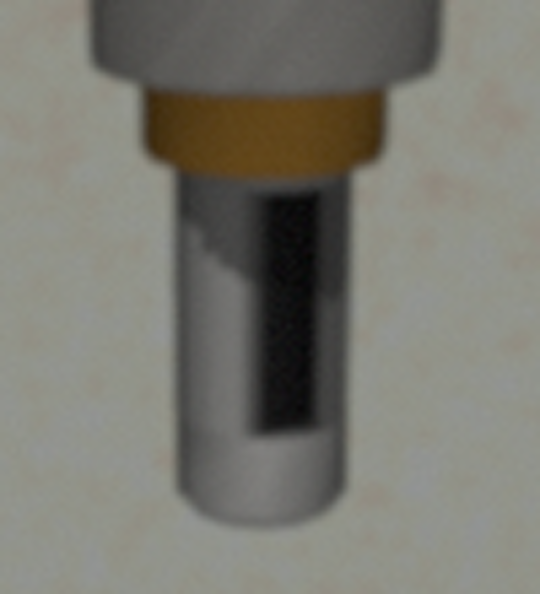

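Run:
```python
from h import *
c,s=load('w1.png')
h=.125+.0112
A=onz(c,s,292.4,195.5,h);B=onz(c,s,292.4,240,h);print('slot ends',A,B,np.linalg.norm(A-B)); M=(A+B)/2
# shaft silhouette at z axis-ish (~.127)
for v,l,r in((214,272.4,304.3),(250,272.8,303.5)):
  P=onz(c,s,l,v,.125);Q=onz(c,s,r,v,.125);print((P+Q)/2,np.linalg.norm(P-Q))
print('slot mid',M)
# key on mat
for u,v in((513.5,441),(429,494)):
  pass
print('key',onz(c,s,433/1.4,492/1.4,.01),onz(c,s,422/1.4,510/1.4,.01))
c,s=load('top0.png')
print('bigdrum',onz(c,s,558/1.4,347/1.4,.07),onz(c,s,535/1.4,352/1.4,.07))
# key PCA in top image
g=cv2.cvtColor(c['frame'],cv2.COLOR_RGB2GRAY)[215:245,270:300]
ys,xs=np.nonzero(g>90);P=np.array([onz(c,s,x+270,y+215,.010)[:2] for x,y in zip(xs,ys)])
m=P.mean(0);w,V=np.linalg.eigh(np.cov(P.T));print('key',m,V[:,1],np.degrees(np.arctan2(V[1,1],V[0,1])),np.sqrt(w*12),len(P))
# drum: keyway strip
print(np.round([proj(c,s,(x,y,.06)) for x,y in((.49,-.32),(.49,-.36))],1))
```

```text
slot ends [0.56724102 0.11754731 0.1362    ] [0.55796351 0.08464612 0.1362    ] 0.03418421290323784
[0.56000551 0.10157827 0.125     ] 0.024383689723725725
[0.55164879 0.07292646 0.125     ] 0.024291311037887228
slot mid [0.56260227 0.10109672 0.1362    ]
key [ 0.52778546 -0.12334237  0.01      ] [ 0.512473   -0.14029599  0.01      ]
bigdrum [ 0.45083362 -0.43650616  0.07      ] [ 0.44175387 -0.39308532  0.07      ]
key [ 0.51287871 -0.13986191] [0.60495558 0.79625922] 52.774354695699614 [0.0084245  0.03193202] 35
[[353.  234.1]
 [368.  234. ]]
```

>>> arm_command(
  commands="-3.85 -24.3 0 -20.7 0;-3.85 -24.3 0 -20.7 0;-3.85 -24.3 0 -20.7 0;-3.85 -24.3 0 -20.7 0;-3.85 -24.3 -12 -20.7 0;-3.85 -24.3 -17 -20.7 0;-3.85 -24.3 -17 -20.7 0;-3.85 -24.3 -17 -20.7 0;-3.85 -24.3 -17 -20.7 0;-3.85 -24.3 -17 -20.7 0",
)

```text
clock: 2.7
tool_pos: [0.514, -0.1382, 0.047]
eef_rot: [[0.602, 0.799, 0.0], [0.799, -0.602, 0.001], [0.001, -0.0, -1.0]]
contact_force: [0.7, -0.5, 0.6]
width: 0.0428
```

Run:
```python
from h import *
c,s=shot('wrist','w2.png'); print(s['tool_pos'],s['eef_rot'],s['width'])
g=cv2.cvtColor(c['frame'],cv2.COLOR_RGB2GRAY)
cv2.imwrite('pics/w2b.png',c['frame'][:,:,::-1])
print(proj(c,s,(.5129,-.1399,.01)), proj(c,s,s['tool_pos']))
```

```text
[ 0.51403826 -0.1381867   0.04703887] [[ 6.01907796e-01  7.98565453e-01  4.70689995e-04]
 [ 7.98565160e-01 -6.01907979e-01  6.85737749e-04]
 [ 8.30918540e-04 -3.68742664e-05 -9.99999654e-01]] 0.042762385897725234
(np.float64(276.9881395457116), np.float64(245.602617628669)) (np.float64(276.46435324733295), np.float64(271.1928275401796))
```

View pics/w2b.png

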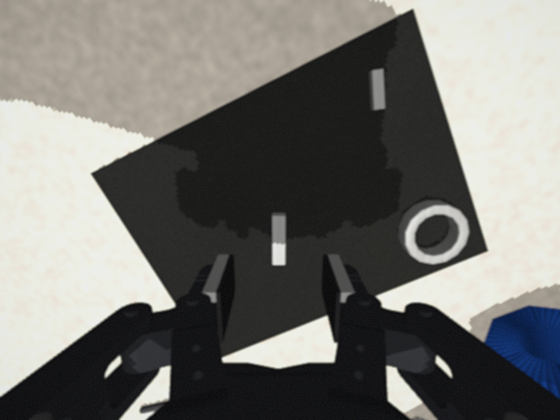

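>>> arm_command(
  commands="0.05 0.1 -3.4 0 0;0.05 0.1 -4 0 0;0.05 0.1 -4 0 0;0.05 0.1 -4 0 -1;0.05 0.1 -4 0 -1;0.05 0.1 -4 0 -1;0.05 0.1 -4 0 -1;0.05 0.1 -4 0 -1;0.05 0.1 -4 0 -1;0.05 0.1 -4 0 -1",
  force=40,
)

```text
clock: 3.75
tool_pos: [0.5147, -0.1387, 0.0076]
eef_rot: [[0.603, 0.797, 0.002], [0.797, -0.603, 0.0], [0.001, 0.001, -1.0]]
contact_force: [-0.9, 0.2, 7.9]
width: 0.0055
```

>>> arm_command(
  commands="0 0 0 0 -1;0 0 0.4 0 -1;0 0 3.5 0 -1;0 0 3.5 0 -1",
)

```text
clock: 4.15
tool_pos: [0.5159, -0.1394, 0.0443]
eef_rot: [[0.604, 0.797, 0.005], [0.797, -0.604, -0.001], [0.002, 0.005, -1.0]]
contact_force: [0.4, -0.1, -0.3]
width: 0.0057
```

Run:
```python
from h import *
c,s=shot('wrist','w3.png'); print(s['tool_pos'],s['width'],s['contact_force'])
cv2.imwrite('pics/w3b.png',cv2.resize(c['frame'][170:320,180:380,::-1],(800,600),interpolation=2))
```

```text
[ 0.5159119  -0.13942151  0.04428647] 0.005658207573335875 [ 0.38177635 -0.11911292 -0.25638739]
```

View pics/w3b.png

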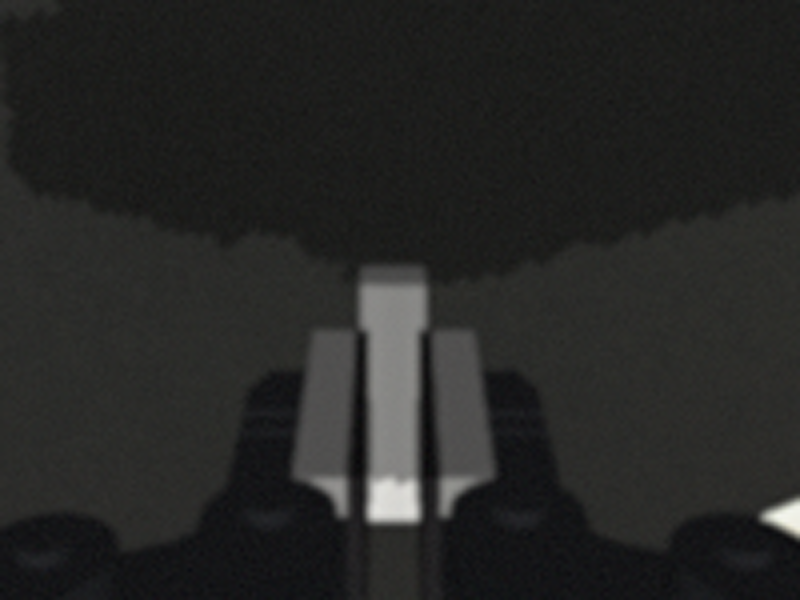

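>>> arm_command(
  commands="0 0 5 0 -1;0 0 10 8 -1;1 4 13 16 -1;2 9 13 21 -1;3 14 13 21 -1;4 19 13 21 -1;4.64 23.95 13 21 -1;4.64 23.95 12 21 -1;4.64 23.95 10.6 21 -1;4.64 23.95 10.6 21 -1;4.64 23.95 10.6 21 -1",
)

```text
clock: 5.3
tool_pos: [0.5596, 0.0987, 0.1467]
eef_rot: [[0.28, 0.96, -0.001], [0.96, -0.28, -0.001], [-0.002, -0.001, -1.0]]
contact_force: [0.5, 0.0, 1.0]
width: 0.0056
```

Run:
```python
from h import *
c,s=shot('wrist','w4.png'); print(s['tool_pos'],s['eef_rot'][:,0],s['width'],s['contact_force'])
cv2.imwrite('pics/w4b.png',cv2.resize(c['frame'][130:320,150:403,::-1],(800,600),interpolation=2))
```

```text
[0.55964577 0.09866275 0.14673742] [ 0.28033448  0.95990084 -0.00172143] 0.005570484843047021 [0.46066068 0.03080977 1.0470671 ]
```

View pics/w4b.png

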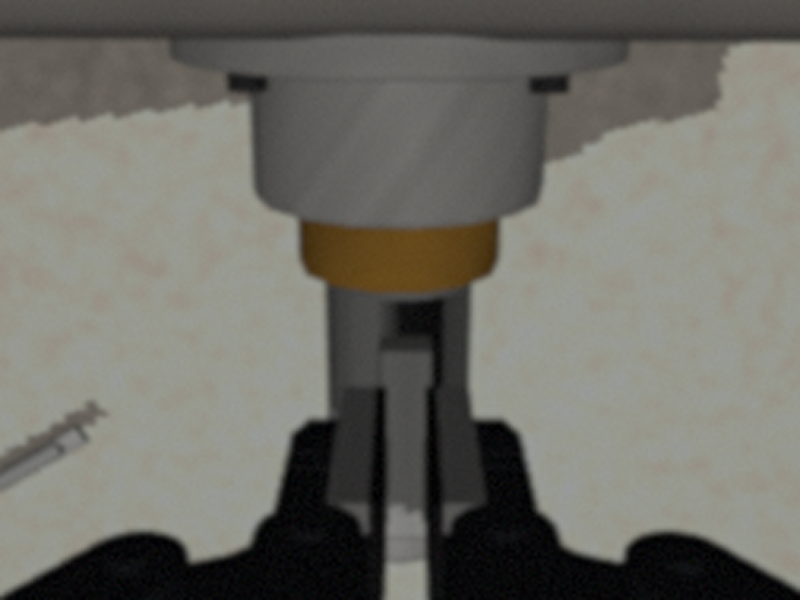

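Run:
```python
from h import *
c,s=load('w4.png')
K=onz(c,s,150+407/3.16,130+352/3.16,.1422);S=onz(c,s,150+420/3.16,130+300/3.16,.1362)
R=np.array(s['eef_rot']);print(K,S,(S-K)@R[:,0],(S-K)@R[:,1], (K-s['tool_pos'])@R[:,0])
```

```text
[0.5647979  0.11137111 0.1422    ] [0.56862378 0.11702694 0.1362    ] 0.0065118885969562565 0.0020931407990748825 0.013650896823624496
```

>>> arm_command(
  commands="0.33 0.37 0 0 -1;0.33 0.37 0 0 -1;0.33 0.37 -0.3 0 -1;0.33 0.37 -0.5 0 -1;0.33 0.37 -0.5 0 -1;0.33 0.37 -0.5 0 -1",
)

```text
clock: 5.95
tool_pos: [0.5635, 0.1042, 0.1422]
eef_rot: [[0.278, 0.961, -0.0], [0.961, -0.278, -0.001], [-0.001, 0.0, -1.0]]
contact_force: [0.8, -2.1, -0.1]
width: 0.0051
```

>>> arm_command(
  commands="-0.04 -0.15 0 0 -1;-0.04 -0.15 0 0 -1;-0.04 -0.15 -0.1 0 -1;-0.04 -0.15 -0.2 0 -1;-0.04 -0.15 -0.2 0 -1",
)

```text
clock: 6.45
tool_pos: [0.5633, 0.1032, 0.1415]
eef_rot: [[0.277, 0.961, 0.0], [0.961, -0.277, 0.001], [0.001, -0.0, -1.0]]
contact_force: [-4.1, -1.4, 12.6]
width: 0.0059
```

Run:
```python
from h import *
c,s=shot('wrist','w5.png'); print(s['tool_pos'],s['eef_rot'][:,0],s['width'],s['contact_force'])
cv2.imwrite('pics/w5b.png',cv2.resize(c['frame'][180:320,185:371,::-1],(797,600),interpolation=2))
```

```text
[0.56326588 0.10323518 0.14148292] [2.77473830e-01 9.60732921e-01 7.26090185e-04] 0.005857262418976705 [-4.06859858 -1.38179109 12.57915188]
```

Run:
```python
from h import *
c,s=load('w5.png')
g=cv2.cvtColor(c['frame'],cv2.COLOR_RGB2GRAY)
for v in range(216,262,4): print(v,g[v,250:308])
```

```text
216 [ 69  72  74  75  78  81  84  86  87  87  86  88  89  88  91  89  91  90
  89  91  94  94  95  95  96  94  96  95  94  94  92  90  89  86  86  82
  83  81  82  78  76  74  75  73  71  67  67  62  60  61  58  53  51  74
 118 146 152 152]
220 [ 64  65  65  67  69  67  69  69  71  72  72  74  74  73  75  77  73  76
  75  75  75  76  75  78  77  76  77  76  77  77  76  75  76  73  73  74
  73  71  72  68  69  69  69  65  64  63  63  60  59  57  55  53  54  80
 122 147 153 153]
224 [ 65  68  68  68  71  70  69  70  72  72  73  74  73  75  72  74  75  79
  76  78  77  76  75  78  77  77  76  76  76  77  75  75  73  71  74  71
  72  72  72  68  69  68  67  66  64  63  60  61  58  53  54  50  56  92
 128 150 155 155]
228 [ 69  69  70  69  71  70  71  71  72  73  75  74  75  75  74  75  77  75
  76  77  78  75  76  77  76  75  77  76  76  76  75  76  75  73  74  73
  70  72  71  68  69  69  67  67  64  63  60  57  53  53  53  75 109 139
 150 151 151 150]
232 [ 67  68  69  68  71  70  74  72  71  75  75  75  76  76  77  77  77  77
  76  79  79  78  79  77  76  79  79  77  77  76  75  75  7
[... 1091 characters left out ...]
65  67  68  67  66  62  61  62  62  60  59  58  54  51
  41  36  44  57  71  79  80  80  79  79  80  77  77  80  79  77  68  52
  41  35  41  46  48  47  49  57  80 104 112 124 136 148 151 152 150 150
 151 154 154 154]
256 [ 62  59  60  63  62  65  66  61  53  48  45  46  45  45  44  44  46  41
  33  15   8  33  61  78  79  80  79  80  77  77  80  80  79  76  56  28
   5  20  35  42  45  45  44  44  43  44  44  55  91 128 150 153 153 155
 152 154 152 151]
260 [ 73  68  63  64  64  65  63  57  48  45  45  46  47  47  44  47  47  43
  31  12   8  33  60  77  81  79  80  81  79  79  77  79  82  75  55  28
   8  19  34  43  47  44  43  46  47  46  45  45  75 115 144 153 154 154
 154 153 152 153]
```

>>> arm_command(
  commands="0 0 0.15 0 -1;-0.1 0.03 0.15 0 -1;-0.1 0.03 0.1 0 -1;-0.1 0.03 0 0 -1;-0.1 0.03 -0.05 0 -1;-0.1 0.03 -0.05 0 -1",
)

```text
clock: 7.1
tool_pos: [0.5628, 0.1036, 0.1415]
eef_rot: [[0.278, 0.961, 0.001], [0.961, -0.278, 0.001], [0.001, 0.001, -1.0]]
contact_force: [-4.6, -0.3, 16.6]
width: 0.0057
```

Run:
```python
from h import *
c,s=load('w5.png');R=np.array(s['eef_rot'])
g=cv2.cvtColor(c['frame'],cv2.COLOR_RGB2GRAY)
print([(v,int(g[v,278])) for v in range(226,300)])
for z in(.1437,.1443,.145): K=onz(c,s,278,242,z);S=onz(c,s,276,236,.1362); print((S-K)@R[:,0])
for v in (234,235,236,237,238): print(v,g[v,258:300])
```

```text
[(226, 75), (227, 76), (228, 76), (229, 76), (230, 76), (231, 77), (232, 77), (233, 79), (234, 77), (235, 75), (236, 68), (237, 55), (238, 43), (239, 39), (240, 46), (241, 58), (242, 72), (243, 78), (244, 79), (245, 78), (246, 78), (247, 77), (248, 79), (249, 78), (250, 77), (251, 77), (252, 80), (253, 79), (254, 79), (255, 77), (256, 77), (257, 77), (258, 79), (259, 77), (260, 79), (261, 78), (262, 78), (263, 79), (264, 79), (265, 78), (266, 77), (267, 79), (268, 79), (269, 78), (270, 77), (271, 78), (272, 79), (273, 77), (274, 79), (275, 78), (276, 79), (277, 78), (278, 79), (279, 79), (280, 77), (281, 77), (282, 79), (283, 78), (284, 76), (285, 76), (286, 80), (287, 77), (288, 77), (289, 78), (290, 77), (291, 80), (292, 99), (293, 117), (294, 126), (295, 126), (296, 126), (297, 127), (298, 125), (299, 115)]
0.00010892426205978346
-0.00013754799235159542
-0.00042509895583152325
234 [ 73  73  74  76  78  77  76  76  77  77  77  77  78  77  77  78  74  77
  78  77  77  75  77  77  75  73  74  73  72  71  68  67  65  63  62  61
  83 121 146 152 154 154]
235 [ 73  72  75  74  77  75  75  75  76  75  77  75  75  75  74  74  76  75
  74  77  75  73  73  72  69  70  69  71  69  69  68  64  63  60  56  57
  86 124 148 154 154 152]
236 [ 71  70  73  74  74  74  74  75  76  77  75  72  70  67  67  67  67  66
  67  68  68  66  65  62  59  59  60  64  65  66  61  61  55  54  54  56
  84 123 148 153 153 154]
237 [ 70  72  71  73  73  74  75  75  74  76  73  66  58  54  51  52  54  53
  54  51  55  50  52  47  48  49  49  52  56  55  55  52  52  54  52  58
  84 125 148 154 153 152]
238 [ 70  71  71  73  74  73  73  73  73  71  69  58  48  43  44  41  41  42
  40  42  43  42  40  39  42  41  40  43  45  51  50  47  51  52  51  57
  84 123 147 153 153 153]
```

View pics/w5b.png

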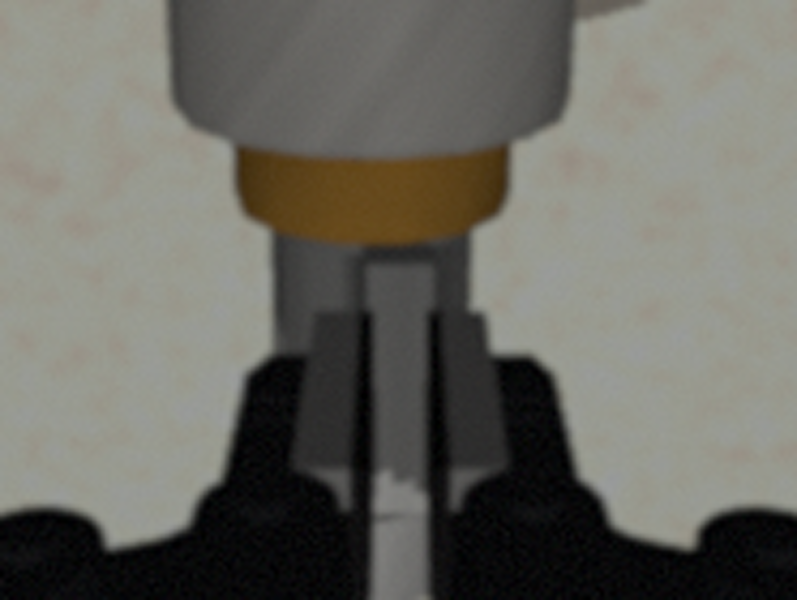

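>>> arm_command(
  commands="0 0 0.2 0 -1;-0.06 -0.2 0.2 0 -1;-0.06 -0.2 0.2 0 -1;-0.06 -0.2 0.05 0 -1;-0.06 -0.2 -0.05 0 -1;-0.06 -0.2 -0.1 0 -1;-0.06 -0.2 -0.1 0 -1",
)

```text
clock: 7.8
tool_pos: [0.5623, 0.1019, 0.1411]
eef_rot: [[0.277, 0.961, 0.001], [0.961, -0.277, 0.002], [0.002, 0.001, -1.0]]
contact_force: [-7.0, 0.9, 24.7]
width: 0.0059
```

>>> arm_command(
  commands="0 0 0.25 0 -1;0.13 -0.04 0.25 0 -1;0.13 -0.04 0.2 0 -1;0.13 -0.04 0.12 0 -1;0.13 -0.04 0.06 0 -1;0.13 -0.04 0.06 0 -1",
)

```text
clock: 8.4
tool_pos: [0.5626, 0.1015, 0.141]
eef_rot: [[0.277, 0.961, -0.001], [0.961, -0.277, 0.002], [0.001, -0.002, -1.0]]
contact_force: [-8.7, 1.3, 24.2]
width: 0.0055
```

Run:
```python
from h import *
s=bot.state();R=np.array(s['eef_rot']);print(s['contact_force'],s['torque'],'tool:',R.T@s['contact_force'],R.T@s['torque'],s['tool_pos'],s['joint_torque'])
c,s=shot('wrist','w6.png')
g=cv2.cvtColor(c['frame'],cv2.COLOR_RGB2GRAY)
for v in range(228,262,2): print(v,g[v,258:300])
```

```text
[-8.6727375   1.29707339 24.15550578] [0.26851828 1.97331978 0.00638476] tool: [ -1.13026846  -8.72864598 -24.14374593] [ 1.970387   -0.28930245 -0.00359624] [0.56255764 0.10153035 0.14104579] [ 1.39808368e+00 -3.88632846e+01  6.90236494e+00 -1.80493945e+01
  2.17460208e-01 -2.91835517e+00 -4.64006836e-03]
228 [ 74  73  73  75  77  75  77  75  77  79  78  79  77  78  77  77  77  76
  77  78  78  76  76  76  74  73  72  72  70  70  69  67  69  67  66  66
  62  66  71  80  92 107]
230 [ 74  74  73  76  76  77  78  78  78  77  77  76  78  77  75  78  77  78
  75  76  75  76  77  76  74  75  72  73  72  72  70  68  66  64  65  61
  70  97 125 143 149 150]
232 [ 72  73  75  75  74  72  76  75  77  74  73  76  76  76  77  75  75  76
  76  77  74  77  75  73  73  73  73  71  70  69  68  66  61  61  57  55
  70 107 137 151 154 153]
234 [ 70  70  71  72  74  72  73  74  76  76  78  76  78  78  78  78  79  79
  78  76  75  73  73  69  66  63  63  60  59  58  54  53  53  52  53  50
  67 106 138 151 153 152]
236 [ 71  73  73  72  73  74  74  69  66  64  60  58  54  54  52  49  49  47
  50  47  4
[... 1499 characters left out ...]
 [ 55  48  43  45  44  46  44  46  46  43  32  16  11  31  61  78  82  80
  79  78  77  79  78  78  78  76  55  27  10  20  38  44  46  46  46  45
  45  44  44  65 105 138]
256 [ 53  48  43  46  47  47  45  45  44  45  30  16   6  30  60  78  81  80
  80  79  78  78  78  79  80  75  55  29   7  18  32  42  48  44  44  44
  44  44  44  55  91 127]
258 [ 49  45  46  41  46  45  45  44  46  42  32  17   3  32  61  77  82  78
  78  80  77  78  79  78  80  76  55  28   7  17  36  44  46  45  44  47
  46  46  42  49  81 122]
260 [ 46  44  44  44  47  47  45  47  46  41  34  13   6  30  60  78  80  81
  79  77  77  78  76  78  79  73  57  26   6  16  34  45  46  43  48  45
  44  43  42  44  73 116]
```

>>> arm_command(
  commands="0 0 0.1 0 -1;-0.1 0.03 0.1 0 -1;-0.1 0.03 0.1 0 -1",
)

```text
clock: 8.75
tool_pos: [0.5622, 0.1016, 0.1415]
eef_rot: [[0.277, 0.961, 0.001], [0.961, -0.277, 0.001], [0.001, 0.0, -1.0]]
contact_force: [-3.6, 0.9, 15.4]
width: 0.0057
```

Run:
```python
from h import *
s=bot.state();R=np.array(s['eef_rot']);print('tool:',R.T@s['contact_force'],R.T@s['torque'],s['tool_pos'])
```

```text
tool: [ -0.14434514  -3.69734225 -15.42098416] [ 0.95479117 -0.0825895   0.02425981] [0.56224703 0.10160255 0.14147686]
```

>>> arm_command(
  commands="-0.19 0.06 0 0 -1;-0.19 0.06 0 0 -1;-0.19 0.06 0 0 -1",
)

```text
clock: 9.05
tool_pos: [0.562, 0.1017, 0.1417]
eef_rot: [[0.278, 0.961, 0.004], [0.961, -0.278, 0.0], [0.001, 0.004, -1.0]]
contact_force: [0.8, -0.0, 10.6]
width: 0.0059
```

Run:
```python
from h import *
s=bot.state();R=np.array(s['eef_rot']);print('tool:',R.T@s['contact_force'],R.T@s['torque'],s['tool_pos'])
```

```text
tool: [  0.22211283   0.82815577 -10.63032675] [-0.05835586  0.00753843 -0.0726092 ] [0.5619552  0.10169321 0.1416881 ]
```

Run:
```python
from h import *
for f in('w3.png','w5.png','w6.png'):
    c,s=load(f);R=np.array(s['eef_rot']);t=np.array(s['tool_pos'])
    g=cv2.cvtColor(c['frame'],cv2.COLOR_RGB2GRAY)
    print(f,[(v,int(g[v,278])) for v in list(range(230,246))+list(range(288,320))])
    for dz in(.001,.002,.003,.004,.005):
        q=[(onz(c,s,278,v,t[2]+dz)-t)@R[:,0] for v in(241.2,300)]
        p=proj(c,s,t+R[:,0]*q[0]+[0,0,dz-.007]); k=proj(c,s,t+R[:,0]*.011)
        print(dz,np.round(q,4),q[0]-q[1],'front bottom row',p[1],'pad tip row',k[1])
```

```text
w3.png [(230, 30), (231, 25), (232, 29), (233, 26), (234, 28), (235, 36), (236, 51), (237, 69), (238, 76), (239, 78), (240, 87), (241, 109), (242, 128), (243, 136), (244, 132), (245, 134), (288, 142), (289, 165), (290, 191), (291, 207), (292, 214), (293, 216), (294, 216), (295, 214), (296, 215), (297, 215), (298, 212), (299, 188), (300, 127), (301, 64), (302, 41), (303, 41), (304, 43), (305, 43), (306, 44), (307, 43), (308, 42), (309, 41), (310, 42), (311, 43), (312, 41), (313, 43), (314, 43), (315, 42), (316, 44), (317, 43), (318, 43), (319, 43)]
0.001 [ 0.0163 -0.0155] 0.0318457223412865 front bottom row 235.89696841212105 pad tip row 250.64610021563914
0.002 [ 0.0167 -0.0149] 0.031620463951215025 front bottom row 235.857640173341 pad tip row 250.64610021563914
0.003 [ 0.0171 -0.0143] 0.031395205561143544 front bottom row 235.81777099733137 pad tip row 250.64610021563914
0.004 [ 0.0175 -0.0136] 0.031169947171072132 front bottom row 235.7773496463885 pad tip row 250.64610021563914
0.005 [ 0.0179 -0.013 ] 0.030944688781000724 front bottom row 235.73636456936185 pad tip row 250.646100
[... 1546 characters left out ...]
), (308, 115), (309, 114), (310, 114), (311, 114), (312, 114), (313, 115), (314, 112), (315, 112), (316, 112), (317, 110), (318, 110), (319, 126)]
0.001 [ 0.016  -0.0159] 0.03185170902663163 front bottom row 235.87720380776247 pad tip row 250.03966570575187
0.002 [ 0.0164 -0.0152] 0.03162632030840402 front bottom row 235.8389751556308 pad tip row 250.03966570575187
0.003 [ 0.0168 -0.0146] 0.03140093159017639 front bottom row 235.80022079365912 pad tip row 250.03966570575187
0.004 [ 0.0172 -0.014 ] 0.031175542871948743 front bottom row 235.76092980264437 pad tip row 250.03966570575187
0.005 [ 0.0176 -0.0133] 0.03095015415372112 front bottom row 235.7210909588802 pad tip row 250.03966570575187
```

>>> arm_command(
  commands="0.1 -0.03 0.2 0 -1;0.1 -0.03 0.25 0 -1;0.05 -0.2 0.25 0 -1;0.05 -0.2 0.25 0 -1;0.05 -0.2 0.1 0 -1;0.05 -0.2 0 0 -1;0.05 -0.2 -0.02 0 -1",
)

```text
clock: 9.75
tool_pos: [0.5603, 0.0995, 0.1415]
eef_rot: [[0.278, 0.961, -0.001], [0.961, -0.278, 0.0], [0.0, -0.001, -1.0]]
contact_force: [-6.5, -1.7, 17.8]
width: 0.006
```

>>> arm_command(
  commands="0 0 0.3 0 -1;0.16 0.03 0.35 0 -1;0.16 0.03 0.35 0 -1;0.16 0.03 0.35 0 -1",
)

```text
clock: 10.15
tool_pos: [0.5619, 0.1003, 0.1433]
eef_rot: [[0.277, 0.961, -0.0], [0.961, -0.277, -0.0], [-0.0, -0.0, -1.0]]
contact_force: [0.5, 0.8, -0.4]
width: 0.0059
```

Run:
```python
from h import *
c,s=shot('wrist','w7.png');R=np.array(s['eef_rot']);print('tool:',R.T@s['contact_force'],R.T@s['torque'],s['tool_pos'])
c['frame'][:]=cv2.convertScaleAbs(c['frame'],alpha=2.2)
cv2.imwrite('pics/w7b.png',cv2.resize(c['frame'][200:290,220:340,::-1],(800,600),interpolation=2))
```

```text
tool: [0.92964278 0.22892974 0.35163991] [0.01589227 0.01277094 0.01541795] [0.56187329 0.10033513 0.14332471]
```

View pics/w7b.png

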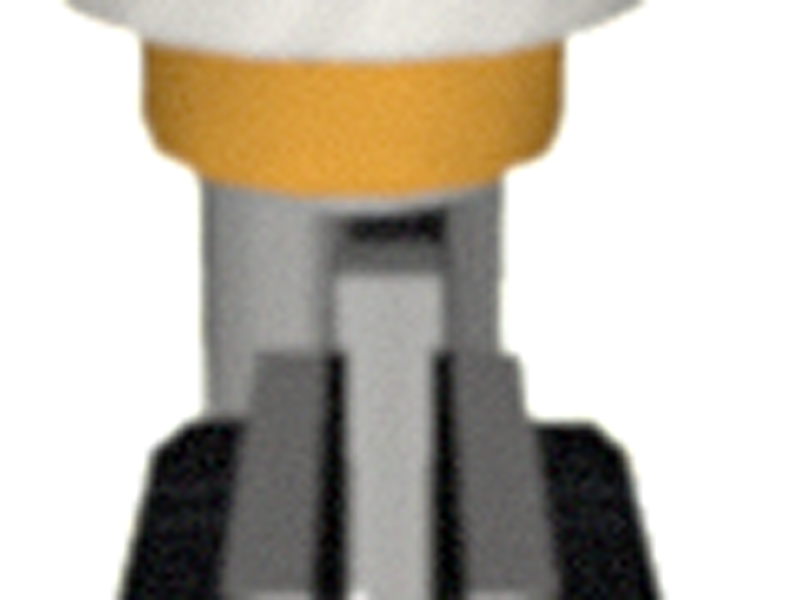

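Run:
```python
from h import *
c,s=load('w7.png');R=np.array(s['eef_rot'])
for h in (.0035,.0045):
  K=onz(c,s,220+388/6.67,200+243/6.67,.1433-h)
  S=onz(c,s,220+395/6.67,200+213/6.67,.1362)
  print((S-K)@R[:,0],(S-K)@R[:,1])
for x in (205,500): print(onz(c,s,220+x/6.67,250,.125)@R[:,1])
print(K@R[:,1], S@R[:,1])
```

```text
0.0009921734796287816 0.000524326515041827
0.0013830516934737371 0.0005240580374919628
0.49809615036799004
0.5222134757015785
0.5130547971678285 0.5135788552053204
```

>>> arm_command(
  commands="0.06 -0.035 0 0 -1;0.06 -0.035 0 0 -1;0.06 -0.035 -0.15 0 -1;0.06 -0.035 -0.25 0 -1;0.06 -0.035 -0.35 0 -1;0.06 -0.035 -0.35 0 -1",
)

```text
clock: 10.8
tool_pos: [0.5627, 0.0999, 0.1401]
eef_rot: [[0.277, 0.961, 0.0], [0.961, -0.277, -0.0], [-0.0, 0.0, -1.0]]
contact_force: [0.7, -0.0, -0.1]
width: 0.0056
```

In: z is below the earlier blocked height with no force. Continue down gently.

>>> arm_command(
  commands="0 0 -0.1 0 -1;0 0 -0.2 0 -1;0 0 -0.25 0 -1;0 0 -0.25 0 -1",
)

```text
clock: 11.2
tool_pos: [0.5628, 0.0999, 0.1384]
eef_rot: [[0.278, 0.961, 0.0], [0.961, -0.278, 0.0], [0.0, 0.0, -1.0]]
contact_force: [-1.0, -1.1, 6.8]
width: 0.0059
```

>>> arm_command(
  commands="0 0 0.05 0 -0.4;0 0 0.05 0 -0.4;0 0 0.05 0 -0.4;0 0 0.05 0 -0.4;0 0 0.3 0 -0.4;0 0 2.5 0 -0.4;0 0 2.5 0 -0.4;0 0 2.5 0 -0.4",
)

```text
clock: 12.0
tool_pos: [0.5628, 0.1, 0.163]
eef_rot: [[0.277, 0.961, 0.001], [0.961, -0.277, 0.0], [0.001, 0.001, -1.0]]
contact_force: [-1.6, -0.8, -0.5]
width: 0.0256
```

Run:
```python
from h import *
c,s=shot('wrist','w8.png');R=np.array(s['eef_rot']);print('tool:',R.T@s['contact_force'],s['tool_pos'],s['width'])
f=cv2.convertScaleAbs(c['frame'],alpha=2.0)
cv2.imwrite('pics/w8b.png',cv2.resize(f[180:300,200:360,::-1],(800,600),interpolation=2))
```

```text
tool: [-1.26524109 -1.34454937  0.49712934] [0.56283263 0.10004259 0.16295384] 0.025634830007547505
```

View pics/w8b.png

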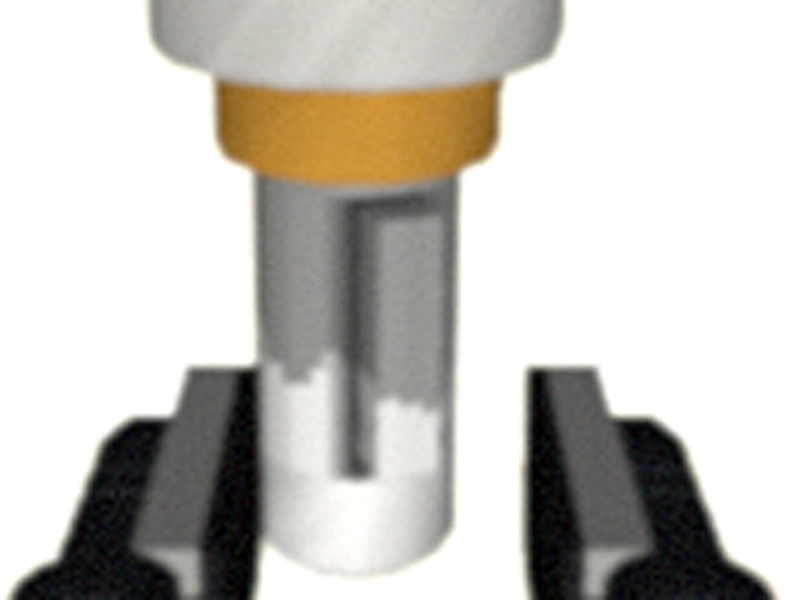

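>>> arm_command(
  commands="0 0 0 0 -1;0 0 0 0 -1;0 0 0 0 -1;0 0 -1.5 0 -1;0 0 -2 0 -1;0 0 -2.15 0 -1;0 0 -2.25 0 -1;0 0 -2.25 0 -1",
  force=30,
)

```text
clock: 12.85
tool_pos: [0.5617, 0.0999, 0.1403]
eef_rot: [[0.278, 0.961, -0.002], [0.961, -0.278, 0.0], [-0.0, -0.002, -1.0]]
contact_force: [-4.4, 0.8, 9.5]
width: -0.0
```

>>> arm_command(
  commands="0 0 4 0 -1;-0.5 -3 5 -8 0;-1.5 -8 5 -16 0.5;-2 -13 5 -24 0.5;-3 -18 5 -32 0.5;-4 -23 5 -40 0.5;-5 -28 5 -48 0.5;-6 -33 5 -56 0.5;-7 -38 5 -65 0.5;-7.1 -43.8 3 -74 0.5;-7.1 -43.8 2 -74 0.5;-7.1 -43.8 2 -74 0.5",
)

```text
clock: 14.05
tool_pos: [0.4891, -0.3406, 0.1581]
eef_rot: [[1.0, -0.007, -0.004], [-0.007, -1.0, -0.001], [-0.004, 0.001, -1.0]]
contact_force: [-0.6, 0.4, -0.7]
width: 0.0641
```

Run:
```python
from h import *
c,s=shot('wrist','w9.png');R=np.array(s['eef_rot']);print(R[:,1],s['tool_pos'],s['width'])
cv2.imwrite('pics/w9b.png',cv2.resize(c['frame'][130:400,100:460,::-1],(800,600),interpolation=2))
```

```text
[-6.68664201e-03 -9.99977473e-01  5.84892494e-04] [ 0.48905621 -0.34060832  0.15811986] 0.06412261308356451
```

View pics/w9b.png

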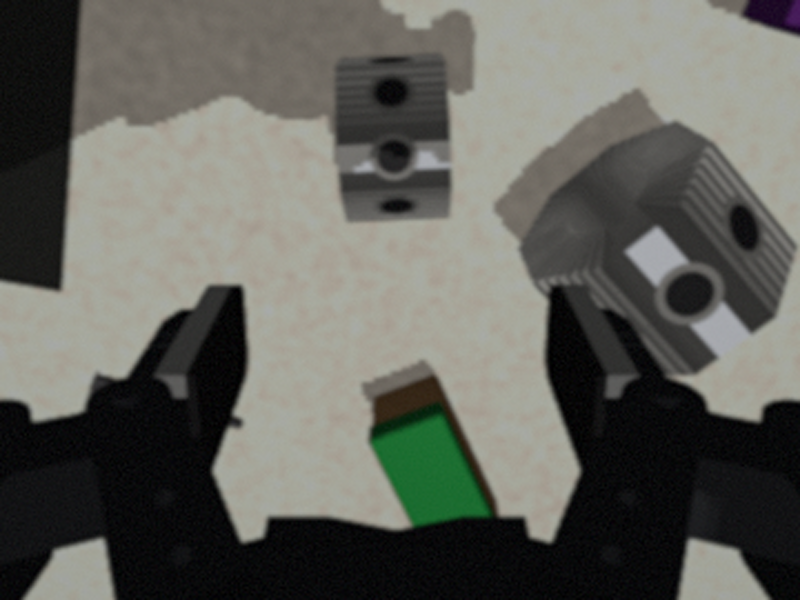

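Run:
```python
from h import *
c,s=load('w9.png');R=np.array(s['eef_rot'])
f=lambda u,v,z:np.round(onz(c,s,100+u/2.222,130+v/2.222,z),4)
print('drum',f(395,157,.06),'ends',f(338,157,.06),f(451,160,.06))
for q in((520,245),(560,180),(700,125),(620,235)): print('big',f(*q,.03),f(*q,.07))
g=cv2.cvtColor(c['frame'],cv2.COLOR_RGB2GRAY)
# keyway bright strip centroid per column
for u in (255,258,261,264,267,288,291,294,297,300): 
    col=g[185:216,u]; print(u,col)
```

```text
drum [ 0.4987 -0.3403  0.06  ] ends [ 0.4988 -0.3203  0.06  ] [ 0.4974 -0.3599  0.06  ]
big [ 0.4528 -0.3911  0.03  ] [ 0.4693 -0.3837  0.07  ]
big [ 0.4806 -0.4058  0.03  ] [ 0.4929 -0.3962  0.07  ]
big [ 0.5026 -0.4589  0.03  ] [ 0.5117 -0.4415  0.07  ]
big [ 0.4569 -0.4317  0.03  ] [ 0.4728 -0.4183  0.07  ]
255 [ 59  54  48  49  48  48  46  47  49  58  87 108 116 115 115 113 114 114
 115 114 114 110  96  71  58  56  51  52  51  49  55]
258 [ 56  54  48  49  48  46  47  46  49  63  90 108 115 114 115 114 114 114
 114 118 124 121 101  71  56  55  55  52  53  51  56]
261 [ 57  53  48  48  49  47  48  45  48  66  93 109 114 115 113 112 115 114
 118 133 158 156 126  80  57  53  54  53  51  51  58]
264 [ 56  48  49  47  48  45  46  46  52  71  97 113 114 114 113 112 117 133
 154 167 168 155 118  75  57  55  54  53  53  52  58]
267 [ 56  51  49  46  46  49  46  45  52  66  82  88  83  78  78  85 102 116
 131 141 148 141 106  69  56  53  54  54  51  53  61]
288 [ 49  49  47  48  46  48  45  53  74  99 109 109 118 134 145 149 153 157
 159 161 148 108  71  56  54  51  53  54  53  61  69]
291 [ 49  48  47  45  46  45  47  55  76 102 111 114 128 150 166 172 171 171
 172 169 148 106  64  56  56  55  53  54  53  62  74]
294 [ 50  50  47  47  47  47  48  56  80 104 112 116 123 137 150 159 169 171
 171 167 146 100  63  56  56  53  52  51  54  61  76]
297 [ 48  45  46  49  46  46  48  58  85 108 112 112 112 113 116 119 130 138
 155 161 139  94  62  55  56  51  51  52  54  63  74]
300 [ 51  50  51  50  50  49  48  62  88 106 113 111 113 112 112 111 112 126
 149 157 134  88  58  53  51  53  53  50  54  65  72]
```

>>> arm_command(
  commands="0.94 0.06 -3 2.5 0.27;0.94 0.06 -7 2.5 0.27;0.94 0.06 -10 2.5 0.27;0.94 0.06 -11.1 2.5 0.27;0.94 0.06 -11.1 2.5 0.27;0.94 0.06 -11.1 2.5 -0.3;0.94 0.06 -11.1 2.5 -0.3;0.94 0.06 -11.1 2.5 -0.3;0.94 0.06 -11.1 2.5 -0.3;0.94 0.06 -11.1 2.5 -0.3",
  force=25,
)

```text
clock: 15.1
tool_pos: [0.5022, -0.3384, 0.051]
eef_rot: [[0.999, 0.042, 0.003], [0.042, -0.999, -0.002], [0.003, 0.002, -1.0]]
contact_force: [0.5, -0.3, 7.6]
width: 0.0391
```

>>> arm_command(
  commands="0 0 0 0 0.2;0 0 0 0 0.2;-0.3 -0.15 -0.4 0 0.2;-0.3 -0.15 -0.4 0 0.2;-0.3 -0.15 -0.4 0 0.2",
)

```text
clock: 15.6
tool_pos: [0.4976, -0.3389, 0.0449]
eef_rot: [[0.999, 0.041, -0.001], [0.041, -0.999, 0.0], [-0.001, -0.0, -1.0]]
contact_force: [0.4, -0.6, -0.1]
width: 0.0512
```

>>> arm_command(
  commands="0.08 -0.05 0.12 0 0.2;0.08 -0.05 0.12 0 -0.3;0.08 -0.05 0.12 0 -0.3;0.08 -0.05 0.12 0 -0.3;0.08 -0.05 0.12 0 -0.3;0.08 -0.05 0.12 0 -0.3;0.08 -0.05 0.12 0 -0.3",
)

```text
clock: 16.3
tool_pos: [0.4991, -0.3398, 0.0467]
eef_rot: [[0.999, 0.042, 0.001], [0.042, -0.999, -0.0], [0.001, 0.001, -1.0]]
contact_force: [-0.4, -0.6, 4.8]
width: 0.0395
```

>>> arm_command(
  commands="0 0 3 0 -0.3;0 0 8 0 -0.3;0.6 4 11 -3 -0.3;1.2 9 11 -8 -0.3;1.8 14 11 -13 -0.3;2.4 19 11 -18 -0.3;3 24 11 -18.65 -0.3;3.6 29 11 -18.65 -0.3;4.36 33 10 -18.65 -0.3;4.36 36 9.5 -18.65 -0.3;4.36 37.2 9.5 -18.65 -0.3;4.36 37.2 9.5 -18.65 -0.3",
)

```text
clock: 17.5
tool_pos: [0.5416, 0.0344, 0.1405]
eef_rot: [[0.961, -0.277, -0.002], [-0.277, -0.961, 0.0], [-0.002, 0.0, -1.0]]
contact_force: [0.5, -1.0, -3.5]
width: 0.0391
```

>>> arm_command(
  commands="0 0 0 0 -0.3;0 0 0 0 -0.3",
)

```text
clock: 17.7
tool_pos: [0.5423, 0.0301, 0.1417]
eef_rot: [[0.959, -0.283, 0.0], [-0.283, -0.959, -0.001], [0.001, 0.001, -1.0]]
contact_force: [0.2, -0.0, -3.2]
width: 0.0392
```

Run:
```python
from h import *
s=bot.state();R=np.array(s['eef_rot']);print(R[:,1],s['tool_pos'],s['width'],s['contact_force'])
for n in('wrist','top','side'):
  c,s=shot(n,n+'10.png')
print('lat',np.array(s['tool_pos'])[:2]@[.96,-.28],'s',np.array(s['tool_pos'])[:2]@[.28,.96])
c,s=load('wrist10.png'); g=cv2.cvtColor(c['frame'],cv2.COLOR_RGB2GRAY)
# expected drum outline in wrist view
t=np.array(s['tool_pos'])
for nm,P in dict(topc=[0,0,.030],topf=[.0124,0,.03],topb=[-.0124,0,.03],sidec=[.03,0,0]).items():
  W=np.array([t[0],t[1],t[2]-.0167])+R[:,0]*(P[0]-.0006)+np.array([0,0,P[2]]); print(nm,np.round(proj(c,s,W),1))
print([(v,int(g[v,278])) for v in range(215,300,1)])
```

```text
[-2.83078676e-01 -9.59096358e-01  7.99297672e-04] [0.54230246 0.03011653 0.14171599] 0.03924346046550022 [ 0.17165285 -0.0275613  -3.17984702]
lat 0.5121198480532249 s 0.18131330755710376
topc [279.  286.4]
topf [279.1 261.6]
topb [279.  310.1]
sidec [278.9 205. ]
[(215, 98), (216, 106), (217, 109), (218, 107), (219, 89), (220, 77), (221, 72), (222, 67), (223, 45), (224, 27), (225, 18), (226, 17), (227, 17), (228, 15), (229, 15), (230, 17), (231, 19), (232, 18), (233, 15), (234, 15), (235, 16), (236, 18), (237, 19), (238, 16), (239, 19), (240, 18), (241, 18), (242, 22), (243, 15), (244, 18), (245, 14), (246, 23), (247, 41), (248, 63), (249, 72), (250, 74), (251, 72), (252, 73), (253, 73), (254, 73), (255, 76), (256, 77), (257, 79), (258, 80), (259, 82), (260, 80), (261, 76), (262, 70), (263, 66), (264, 68), (265, 66), (266, 66), (267, 66), (268, 69), (269, 75), (270, 80), (271, 84), (272, 82), (273, 72), (274, 45), (275, 22), (276, 18), (277, 17), (278, 16), (279, 17), (280, 20), (281, 16), (282, 17), (283, 17), (284, 20), (285, 18), (286, 17), (287, 18), (288, 18), (289, 22), (290, 19), (291, 18), (292, 17), (293, 19), (294, 19), (295, 18), (296, 22), (297, 38), (298, 62), (299, 79)]
```

>>> arm_command(
  commands="-0.18 0.05 0 0 -0.3;-0.18 0.05 0 0 -0.3;0.1 1 0 0 -0.3;0.3 1.7 0 0 -0.3;0.3 1.7 0 0 -0.3;0.3 1.7 0 0 -0.3",
)

```text
clock: 18.45
tool_pos: [0.5455, 0.05, 0.1413]
eef_rot: [[0.96, -0.279, -0.0], [-0.279, -0.96, -0.0], [0.0, 0.0, -1.0]]
contact_force: [-0.7, 0.0, -2.1]
width: 0.0391
```

```bash
cat >> h.py <<'E'
def st():
    s=bot.state();t=np.array(s['tool_pos']);R=np.array(s['eef_rot']);f=np.array(s['contact_force'])
    print('lat %.2f s %.2f z %.2f mm'%(1e3*(t[:2]@[.96,-.28])-510,1e3*(t[:2]@[.28,.96]),1e3*t[2]),'F lat %.1f ax %.1f z %.1f'%(f[:2]@[.96,-.28],f[:2]@[.28,.96],f[2]),'yaw %.2f'%np.degrees(np.arctan2(R[0,0],-R[1,0])),'w',round(s['width'],4),'t',s['clock'],'M',np.round(R.T@s['torque'],2))
E
python3 -c "from h import *;st()"
```

```text
lat -0.34 s 200.70 z 141.32 mm F lat -0.6 ax -0.1 z -2.1 yaw 73.81 w 0.0391 t 18.45 M [-0.02  0.    0.07]
```

>>> arm_command(
  commands="0.05 -0.015 0.03 0 -0.3;0.1 0.18 0.03 0 -0.3;0.16 0.38 0.03 0 -0.3;0.22 0.57 0.03 0 -0.3;0.27 0.75 0.03 0 -0.3;0.27 0.75 0.03 0 -0.3",
)

```text
clock: 19.05
tool_pos: [0.5481, 0.0575, 0.1416]
eef_rot: [[0.96, -0.279, -0.0], [-0.279, -0.96, 0.0], [-0.0, -0.0, -1.0]]
contact_force: [-0.3, 0.5, -2.5]
width: 0.039
```

```bash
python3 -c "from h import *;st()"
```

```text
lat 0.06 s 208.69 z 141.62 mm F lat -0.5 ax 0.4 z -2.5 yaw 73.78 w 0.039 t 19.05 M [ 0.1  -0.09  0.02]
```

>>> arm_command(
  commands="0.07 0.25 0 0 -0.3;0.14 0.5 0 0 -0.3;0.14 0.5 0 0 -0.3;0.33 0.45 0 0 -0.3;0.52 0.39 -0.03 0 -0.3;0.71 0.33 -0.07 0 -0.3;0.9 0.28 -0.12 0 -0.3;0.9 0.28 -0.12 0 -0.3",
)

```text
clock: 19.85
tool_pos: [0.5536, 0.0613, 0.1397]
eef_rot: [[0.96, -0.279, -0.008], [-0.279, -0.96, 0.003], [-0.009, -0.001, -1.0]]
contact_force: [-10.4, 3.4, 4.0]
width: 0.039
```

```bash
cat >> h.py <<'E'
def roll(f):
    c,s=shot('wrist',f);st()
    g=cv2.cvtColor(c['frame'],cv2.COLOR_RGB2GRAY)
    m=(g[200:330,255:302]<40).mean(1); print('dark rows',[200+i for i in range(130) if m[i]>.15])
    col=g[200:330,279]; print('col',' '.join('%d'%x for x in col))
    R=np.array(s['eef_rot']);u=np.array([.28,.96,0]);l=np.array([.96,-.28,0])
    sc=np.array(s['tool_pos'])[:2]@[.28,.96]
    for p in (0,.1,.2,.3,.4):
        o=[]
        for a in (p,p+np.pi/4):
            W=l*(.510+.030*np.sin(a))+u*sc+np.array([0,0,.1244+.03*np.cos(a)]); o.append(round(proj(c,s,W)[1],1))
        print(p,o)
E
python3 -c "from h import *;roll('w11.png')"
```

```text
lat 4.31 s 213.82 z 139.69 mm F lat -12.1 ax -0.1 z 4.3 yaw 73.81 w 0.0393 t 19.9 M [ 0.29 -2.56 -0.17]
dark rows [211, 212, 213, 228, 229, 230, 231, 232, 233, 234, 235, 236, 237, 238, 239, 240, 241, 242, 243, 244, 245, 246, 247, 248, 249, 278, 279, 280, 281, 282, 283, 284, 285, 286, 287, 288, 289, 290, 291, 292, 293, 294, 295, 296, 297, 298, 299, 300, 320, 321, 322, 323]
col 139 139 142 142 141 140 137 126 97 64 28 9 6 19 50 80 93 80 76 84 94 102 105 94 74 63 59 47 28 12 12 13 13 15 15 12 13 17 14 16 14 11 8 15 12 14 15 9 15 26 44 58 64 63 64 67 69 72 74 75 80 82 79 72 65 62 61 61 61 61 62 70 76 79 77 72 54 32 22 18 18 18 19 18 20 19 17 19 19 18 20 19 19 24 15 20 19 20 17 20 25 45 68 77 79 75 71 67 65 65 64 63 63 69 79 80 82 81 70 38 19 23 20 22 44 79 111 125 151 187
0 [np.float64(295.5), np.float64(244.6)]
0.1 [np.float64(289.5), np.float64(238.7)]
0.2 [np.float64(283.2), np.float64(233.3)]
0.3 [np.float64(276.6), np.float64(228.3)]
0.4 [np.float64(269.9), np.float64(223.9)]
```

>>> arm_command(
  commands="0 0 0 0 -0.3;0.1 -0.03 0 0 -0.3;0.2 -0.06 0 0 -0.3;0.2 -0.06 0 0 -0.3",
  force=20,
)

```text
clock: 20.3
tool_pos: [0.5548, 0.0609, 0.1394]
eef_rot: [[0.96, -0.279, -0.01], [-0.279, -0.96, 0.003], [-0.01, -0.001, -1.0]]
contact_force: [-11.8, 4.5, 4.4]
width: 0.0396
```

```bash
python3 -c "from h import *;roll('w12.png')" | grep -v col
```

```text
lat 5.62 s 213.76 z 139.45 mm F lat -12.1 ax 1.1 z 3.8 yaw 73.81 w 0.0392 t 20.35 M [ 0.2 -2.9 -0.2]
dark rows [213, 214, 215, 230, 231, 232, 233, 234, 235, 236, 237, 238, 239, 240, 241, 242, 243, 244, 245, 246, 247, 248, 249, 250, 278, 279, 280, 281, 282, 283, 284, 285, 286, 287, 288, 289, 290, 291, 292, 293, 294, 295, 296, 297, 298, 299, 300, 301, 321, 322, 323, 324, 325, 326]
0 [np.float64(298.4), np.float64(247.5)]
0.1 [np.float64(292.4), np.float64(241.6)]
0.2 [np.float64(286.1), np.float64(236.1)]
0.3 [np.float64(279.5), np.float64(231.0)]
0.4 [np.float64(272.8), np.float64(226.6)]
```

>>> arm_command(
  commands="0.1 -0.03 0.05 0 -0.3;0.2 -0.06 0.05 0 -0.3;0.3 -0.09 0.05 0 -0.3;0.4 -0.12 0.03 0 -0.3;0.4 -0.12 0.03 0 -0.3",
)

```text
clock: 20.85
tool_pos: [0.5583, 0.0597, 0.1393]
eef_rot: [[0.96, -0.279, -0.011], [-0.279, -0.96, 0.003], [-0.011, -0.0, -1.0]]
contact_force: [-12.3, 4.6, 2.5]
width: 0.0389
```

```bash
python3 -c "from h import *;roll('w13.png')" | grep -v col
```

```text
lat 9.26 s 213.68 z 139.31 mm F lat -12.5 ax 1.1 z 1.1 yaw 73.82 w 0.0392 t 20.9 M [ 0.19 -3.01 -0.2 ]
dark rows [219, 233, 234, 235, 236, 237, 238, 239, 240, 241, 242, 243, 244, 245, 246, 247, 248, 249, 250, 251, 252, 280, 281, 282, 283, 284, 285, 286, 287, 288, 289, 290, 291, 292, 293, 294, 295, 296, 297, 298, 299, 300, 301, 302, 303, 325, 326, 327, 328, 329]
0 [np.float64(305.5), np.float64(254.8)]
0.1 [np.float64(299.6), np.float64(248.9)]
0.2 [np.float64(293.3), np.float64(243.3)]
0.3 [np.float64(286.8), np.float64(238.2)]
0.4 [np.float64(280.1), np.float64(233.7)]
```

>>> arm_command(
  commands="0.1 -0.03 0 0 -0.3;0.2 -0.06 0 0 -0.3;0.3 -0.09 -0.02 0 -0.3;0.43 -0.13 -0.04 0 -0.3;0.43 -0.13 -0.04 0 -0.3",
)

```text
clock: 21.4
tool_pos: [0.5618, 0.0587, 0.1384]
eef_rot: [[0.96, -0.278, -0.013], [-0.278, -0.96, 0.004], [-0.013, 0.0, -1.0]]
contact_force: [-12.5, 3.5, -1.1]
width: 0.0393
```

```bash
python3 -c "from h import *;roll('w14.png')" | grep -v col
```

```text
lat 12.92 s 213.68 z 138.38 mm F lat -13.6 ax 0.4 z -0.6 yaw 73.83 w 0.0394 t 21.45 M [ 0.18 -3.1  -0.14]
dark rows [237, 238, 239, 240, 241, 242, 243, 244, 245, 246, 247, 248, 249, 250, 251, 252, 253, 254, 255, 283, 284, 285, 286, 287, 288, 289, 290, 291, 292, 293, 294, 295, 296, 297, 298, 299, 300, 301, 302, 303, 304, 305, 306]
0 [np.float64(313.6), np.float64(263.0)]
0.1 [np.float64(307.8), np.float64(256.9)]
0.2 [np.float64(301.6), np.float64(251.3)]
0.3 [np.float64(295.1), np.float64(246.1)]
0.4 [np.float64(288.4), np.float64(241.4)]
```

>>> arm_command(
  commands="0.12 -0.04 -0.02 0 -0.3;0.17 0.15 -0.02 0 -0.3;0.22 0.35 -0.02 0 -0.3;0.28 0.54 -0.02 0 -0.3;0.33 0.73 -0.02 0 -0.3;0.33 0.73 -0.02 0 -0.3",
)

```text
clock: 22.05
tool_pos: [0.5648, 0.0621, 0.1382]
eef_rot: [[0.96, -0.28, -0.012], [-0.28, -0.96, -0.002], [-0.011, 0.005, -1.0]]
contact_force: [-14.0, -4.0, -1.2]
width: 0.0389
```

```bash
python3 -c "from h import *;roll('w15.png')" | grep -v col
```

```text
lat 14.87 s 217.75 z 138.24 mm F lat -11.6 ax -7.2 z -1.4 yaw 73.71 w 0.0394 t 22.1 M [-1.69 -2.76 -0.32]
dark rows [238, 239, 240, 241, 242, 243, 244, 245, 246, 247, 248, 249, 250, 251, 252, 253, 254, 255, 256, 284, 285, 286, 287, 288, 289, 290, 291, 292, 293, 294, 295, 296, 297, 298, 299, 300, 301, 302, 303, 304, 305, 306, 307]
0 [np.float64(317.4), np.float64(266.8)]
0.1 [np.float64(311.6), np.float64(260.7)]
0.2 [np.float64(305.4), np.float64(255.0)]
0.3 [np.float64(298.9), np.float64(249.8)]
0.4 [np.float64(292.2), np.float64(245.1)]
```

>>> arm_command(
  commands="-0.05 0.02 0 0 -0.3;-0.1 0.03 0 0 -0.3;-0.15 0.05 0 0 -0.3;-0.2 0.06 0 0 -0.3;-0.2 0.06 0 0 -0.3",
)

```text
clock: 22.6
tool_pos: [0.5647, 0.0629, 0.1387]
eef_rot: [[0.96, -0.281, -0.008], [-0.281, -0.96, -0.002], [-0.008, 0.004, -1.0]]
contact_force: [-9.2, -3.5, -3.2]
width: 0.0397
```

```bash
python3 -c "from h import *;st()"
```

```text
lat 14.48 s 218.46 z 138.73 mm F lat -7.8 ax -6.0 z -3.2 yaw 73.70 w 0.0397 t 22.6 M [-1.38 -1.71 -0.25]
```

>>> arm_command(
  commands="-0.05 0.02 0 0 -0.3;-0.1 0.03 0 0 -0.3;-0.15 0.05 0 0 -0.3;-0.2 0.06 0 0 -0.3;-0.2 0.06 0 0 -0.3",
)

```text
clock: 23.1
tool_pos: [0.5646, 0.0643, 0.1392]
eef_rot: [[0.96, -0.28, -0.004], [-0.28, -0.96, -0.001], [-0.004, 0.002, -1.0]]
contact_force: [-5.0, -2.1, -4.4]
width: 0.0393
```

```bash
python3 -c "from h import *;roll('w16.png')"|grep -v col
```

```text
lat 14.01 s 219.77 z 139.21 mm F lat -3.7 ax -3.5 z -5.3 yaw 73.73 w 0.0393 t 23.15 M [-0.94 -0.91 -0.18]
dark rows [238, 239, 240, 241, 242, 243, 244, 245, 246, 247, 248, 249, 250, 251, 252, 253, 254, 255, 256, 284, 285, 286, 287, 288, 289, 290, 291, 292, 293, 294, 295, 296, 297, 298, 299, 300, 301, 302, 303, 304, 305, 306, 307]
0 [np.float64(314.5), np.float64(264.1)]
0.1 [np.float64(308.6), np.float64(258.1)]
0.2 [np.float64(302.4), np.float64(252.5)]
0.3 [np.float64(296.0), np.float64(247.4)]
0.4 [np.float64(289.3), np.float64(242.8)]
```

>>> arm_command(
  commands="0 0.1 0 0 -0.3;0 0.2 0 0 -0.3;0.03 0.3 0 0 -0.3;0.08 0.45 0 0 -0.3;0.08 0.45 0 0 -0.3",
)

```text
clock: 23.65
tool_pos: [0.5659, 0.0692, 0.1393]
eef_rot: [[0.96, -0.28, -0.004], [-0.28, -0.96, -0.001], [-0.003, 0.002, -1.0]]
contact_force: [-4.8, -1.6, -5.7]
width: 0.0393
```

```bash
python3 -c "from h import *;st()"
```

```text
lat 13.86 s 224.90 z 139.34 mm F lat -4.2 ax -2.9 z -5.7 yaw 73.74 w 0.0393 t 23.65 M [-0.72 -0.9  -0.11]
```

>>> arm_command(
  commands="0.05 0.2 0 0 -0.3;0.1 0.4 0 0 -0.3;0.16 0.6 0 0 -0.3;0.22 0.8 0 0 -0.3;0.28 1 0 0 -0.3;0.34 1.2 0 0 -0.3;0.38 1.33 0 0 -0.3;0.38 1.33 0 0 -0.3",
)

```text
clock: 24.45
tool_pos: [0.5696, 0.0826, 0.1393]
eef_rot: [[0.96, -0.28, -0.004], [-0.28, -0.96, -0.001], [-0.003, 0.002, -1.0]]
contact_force: [-6.3, -2.1, -5.4]
width: 0.0393
```

```bash
python3 -c "from h import *;roll('w17.png')"|grep -v col
```

```text
lat 13.64 s 238.80 z 139.29 mm F lat -4.5 ax -2.7 z -5.8 yaw 73.73 w 0.0391 t 24.5 M [-0.71 -1.   -0.  ]
dark rows [238, 239, 240, 241, 242, 243, 244, 245, 246, 247, 248, 249, 250, 251, 252, 253, 254, 255, 256, 284, 285, 286, 287, 288, 289, 290, 291, 292, 293, 294, 295, 296, 297, 298, 299, 300, 301, 302, 303, 304, 305, 306, 307]
0 [np.float64(313.7), np.float64(263.3)]
0.1 [np.float64(307.9), np.float64(257.3)]
0.2 [np.float64(301.7), np.float64(251.8)]
0.3 [np.float64(295.2), np.float64(246.6)]
0.4 [np.float64(288.6), np.float64(242.1)]
```

>>> arm_command(
  commands="-0.05 -0.05 0.05 0 0.04;-0.05 -0.05 0.05 0 0.04;-0.05 -0.05 0.05 0 0.04;-0.05 -0.05 0.5 0 0.04;-0.05 -0.05 3 0 0.04;-0.05 -0.05 6 0 0.04;-0.05 -0.05 6 0 0.04",
)

```text
clock: 25.2
tool_pos: [0.5737, 0.0822, 0.2043]
eef_rot: [[0.96, -0.28, 0.007], [-0.28, -0.96, 0.001], [0.006, -0.003, -1.0]]
contact_force: [0.2, -0.6, -0.4]
width: 0.0442
```

```bash
python3 -c "
from h import *;st()
c,s=shot('wrist','w18.png');g=cv2.cvtColor(c['frame'],cv2.COLOR_RGB2GRAY)
for lat in (.0,):
  for sc in (.2388-.02,.2388+.02,.2745):
    print(sc,np.round(proj(c,s,[.96*.51+.28*sc,-.28*.51+.96*sc,.125+.03]),1))
import itertools
print('row 200',g[200,180:400])
print('row 215',g[215,180:400])
"
```

```text
lat 17.70 s 239.57 z 204.26 mm F lat 0.4 ax -0.5 z -0.4 yaw 73.73 w 0.0442 t 25.2 M [ 0.02  0.07 -0.01]
0.21880000000000002 [310.6 261. ]
0.25880000000000003 [249.8 260.9]
0.2745 [225.9 260.9]
row 200 [ 66  61  54  57  54  56  57  56  57  54  56  56  55  55  55  52  56  55
  57  54  54  44  31  17  20  14  21  13   9  12  12   9   4  10   0  21
  57  96 117 120 118 118 116 115 114 114 116 115 118 121 128 138 146 148
 147 137 126 119 115 115 116 116 116 117 116 116 115 115 117 118 120 118
 118 117 116 115 116 118 118 119 120 119 119 121 121 120 120 119 117 118
 119 121 121 118 118 116 114 116 118 119 118 129 153 172 181 184 182 183
 182 183 182 180 181 181 181 180 180 182 182 181 183 183 183 183 182 183
 183 181 182 183 181 183 181 180 180 179 179 178 180 180 180 181 182 182
 182 182 181 181 182 181 182 184 181 182 182 183 181 180 178 180 180 182
 182 181 180 181 182 182 181 181 181 182 182 182 181 181 181 181 183 181
 181 179 180 176 177 179 180 179 179 177 177 177 176 178 181 179 181 180
 180 179 178 178 180 181 179 181 182 181 179 180 178 177 178 179 180 181
 181 182 181 180]
row 2
[... 196 characters left out ...]
1 180 181 179 181 179 179
 181 179 178 178 178 178 178 168 146 122 114 114 116 117 117 115 107  93
  78  75  78  75  76  76  77  77  77  76  75  76  74  75  75  67  57  46
  46  35  15   4   8   3  10  10   8   8  13  10   8  10   6  11  10  16
  29  38  45  57  65  73  77  75  76  75  76  74  75  78  74  74  76  73
  73  83 116 154 179 182 180 181 180 180 181 182 182 182 182 181 180 182
 181 180 180 181 182 181 181 180 181 180 179 180 179 179 180 181 180 181
 182 182 181 181 180 181 180 183 183 181 181 182 182 181 181 182 182 181
 181 181 181 179 182 180 180 181 181 181 182 182 181 181 181 183 181 181
 181 182 179 180 182 181 182 182 181 182 182 181 180 181 181 181 179 180
 181 181 181 180]
```

>>> arm_command(
  commands="-0.5 -1 0 8 0;-1.5 -2 0 16 -0.2;-2.9 -3.7 0 24 -0.2;-2.9 -3.7 0 32 -0.2;-2.9 -3.7 0 40 -0.2;-2.9 -3.7 0 48 -0.2;-2.9 -3.7 0 56 -0.2;-2.9 -3.7 0 64 -0.2;-2.9 -3.7 0 72 -0.2;-2.9 -3.7 0 80 -0.2;-2.9 -3.7 0 88 -0.2;-2.9 -3.7 0 90 -0.2",
)

```text
clock: 26.45
tool_pos: [0.5414, 0.0456, 0.1996]
eef_rot: [[0.276, 0.961, -0.001], [0.961, -0.276, 0.0], [0.0, -0.001, -1.0]]
contact_force: [-0.8, -0.7, -0.2]
width: 0.0339
```

>>> arm_command(
  commands="0 0 -4 0 -0.2;0 0 -4 0 -0.2;0 0 -4 0 -0.2",
)

```text
clock: 26.75
tool_pos: [0.541, 0.0452, 0.1598]
eef_rot: [[0.28, 0.96, -0.002], [0.96, -0.28, -0.001], [-0.001, -0.002, -1.0]]
contact_force: [0.3, 0.1, 1.1]
width: 0.0343
```

```bash
python3 -c "
from h import *;st()
c,s=shot('wrist','w19.png');g=cv2.cvtColor(c['frame'],cv2.COLOR_RGB2GRAY)
for sc,z in ((.2388-.02,.155),(.2388+.02,.155),(.2745,.142),(.2225,.1375)):
    print(sc,np.round(proj(c,s,[.96*.51+.28*sc,-.28*.51+.96*sc,z]),1))
print([(v,int(g[v,275])) for v in range(100,270,2)])
"
```

```text
lat -3.31 s 194.92 z 159.81 mm F lat 0.3 ax 0.2 z 1.1 yaw 163.71 w 0.0343 t 26.75 M [-0.03 -0.02  0.03]
0.21880000000000002 [282.8 221.6]
0.25880000000000003 [283.1 137.3]
0.2745 [282.9 101.6]
0.2225 [282.4 204.5]
[(100, 80), (102, 67), (104, 81), (106, 81), (108, 77), (110, 79), (112, 78), (114, 77), (116, 77), (118, 76), (120, 77), (122, 78), (124, 77), (126, 76), (128, 76), (130, 76), (132, 76), (134, 67), (136, 49), (138, 49), (140, 50), (142, 50), (144, 48), (146, 48), (148, 50), (150, 48), (152, 49), (154, 48), (156, 49), (158, 47), (160, 49), (162, 49), (164, 48), (166, 50), (168, 49), (170, 49), (172, 50), (174, 46), (176, 49), (178, 47), (180, 48), (182, 49), (184, 50), (186, 47), (188, 46), (190, 49), (192, 48), (194, 49), (196, 49), (198, 47), (200, 47), (202, 49), (204, 49), (206, 49), (208, 48), (210, 49), (212, 48), (214, 45), (216, 48), (218, 47), (220, 72), (222, 152), (224, 163), (226, 165), (228, 164), (230, 165), (232, 165), (234, 165), (236, 166), (238, 163), (240, 163), (242, 164), (244, 161), (246, 161), (248, 165), (250, 164), (252, 162), (254, 164), (256, 164), (258, 163), (260, 163), (262, 162), (264, 162), (266, 163), (268, 163)]
```

>>> arm_command(
  commands="0.32 -0.09 0 0 -0.2;0.32 -0.09 -2 0 -0.2;0.32 -0.09 -4.3 0 -0.2;0.32 -0.09 -4.3 0 -0.2;0.5 0.5 -4.3 0 -0.2;0.62 0.95 -4.3 0 -0.2;0.68 1.15 -4.3 0 -0.2;0.74 1.35 -4.3 0 -0.2;0.74 1.35 -4.3 0 -0.2",
)

```text
clock: 27.7
tool_pos: [0.5499, 0.0576, 0.1182]
eef_rot: [[0.281, 0.96, 0.002], [0.96, -0.281, -0.002], [-0.001, 0.002, -1.0]]
contact_force: [-0.5, -4.6, 4.1]
width: 0.0344
```

```bash
python3 -c "
from h import *;st()"
```

```text
lat 1.78 s 209.27 z 118.23 mm F lat 0.9 ax -4.6 z 4.1 yaw 163.68 w 0.0344 t 27.7 M [-0.19 -0.95  0.06]
```

>>> arm_command(
  commands="0.04 0.14 0 0 -0.2;0.08 0.29 0 0 -0.2;0.13 0.43 0 0 -0.2;0.17 0.58 0 0 -0.2;0.21 0.72 0 0 -0.2;0.25 0.86 0 0 -0.2;0.29 1 0 0 -0.2",
)

```text
clock: 28.4
tool_pos: [0.5525, 0.0665, 0.1182]
eef_rot: [[0.282, 0.959, 0.001], [0.959, -0.282, -0.002], [-0.002, 0.002, -1.0]]
contact_force: [-1.2, -7.6, 5.5]
width: 0.0343
```

```bash
python3 -c "
from h import *;st()"
```

```text
lat 1.81 s 218.53 z 118.24 mm F lat 1.0 ax -7.7 z 5.5 yaw 163.63 w 0.0343 t 28.4 M [-0.05 -1.41 -0.03]
```

>>> arm_command(
  commands="0.04 0.14 0 0 -0.2;0.08 0.29 0 0 -0.2;0.11 0.38 0 0 -0.2;0.14 0.46 0 0 -0.2;0.14 0.46 0 0 -0.2",
)

```text
clock: 28.9
tool_pos: [0.5537, 0.0707, 0.1182]
eef_rot: [[0.282, 0.959, 0.001], [0.959, -0.282, -0.003], [-0.003, 0.001, -1.0]]
contact_force: [-2.7, -7.2, 5.8]
width: 0.0341
```

```bash
python3 -c "
from h import *;st()"
```

```text
lat 1.78 s 222.88 z 118.23 mm F lat -0.6 ax -7.6 z 5.8 yaw 163.61 w 0.0341 t 28.9 M [-0.04 -1.6  -0.  ]
```

>>> arm_command(
  commands="0.02 0.07 0 0 -0.2;0.04 0.14 0 0 -0.2;0.04 0.14 0 0 -0.2",
)

```text
clock: 29.2
tool_pos: [0.5537, 0.0707, 0.1183]
eef_rot: [[0.283, 0.959, -0.0], [0.959, -0.283, -0.004], [-0.004, 0.001, -1.0]]
contact_force: [-3.9, -11.1, 8.3]
width: 0.0339
```

```bash
python3 -c "
from h import *;st()"
```

```text
lat 1.79 s 222.91 z 118.26 mm F lat -0.7 ax -11.8 z 8.3 yaw 163.57 w 0.0339 t 29.2 M [ 0.08 -2.22 -0.05]
```

>>> arm_command(
  commands="0.03 0.11 0.1 0 -0.2;0.03 0.11 0.1 0 -0.2;0.03 0.11 0.1 0 -0.2",
)

```text
clock: 29.5
tool_pos: [0.5537, 0.0708, 0.1185]
eef_rot: [[0.284, 0.959, -0.001], [0.959, -0.284, -0.006], [-0.006, 0.001, -1.0]]
contact_force: [-1.8, -13.0, 1.2]
width: 0.0344
```

```bash
python3 -c "
from h import *;st()"
```

```text
lat 1.71 s 222.95 z 118.52 mm F lat 1.9 ax -13.0 z 1.2 yaw 163.52 w 0.0344 t 29.5 M [-0.39 -2.68 -0.  ]
```

>>> arm_command(
  commands="0.02 0.07 0 0 -0.2;0.02 0.07 0 0 -0.2;0.02 0.07 0 0 -0.2;0.02 0.07 0 0 -0.2;0.02 0.07 0 0 -0.2;0.02 0.07 0 0 -0.2;0.02 0.07 0 0 -0.2;0.02 0.07 0 0 -0.2;0.02 0.07 0 0 -0.2",
)

```text
clock: 30.4
tool_pos: [0.5537, 0.0708, 0.1185]
eef_rot: [[0.284, 0.959, -0.001], [0.959, -0.284, -0.006], [-0.007, 0.001, -1.0]]
contact_force: [-2.5, -14.1, 2.5]
width: 0.0341
```

```bash
python3 -c "
from h import *;st()
c,s=shot('wrist','w20.png');g=cv2.cvtColor(c['frame'],cv2.COLOR_RGB2GRAY)
for sc,z in ((.2345,.155),(.2745,.155),(.2745,.142),(.2225,.1375)):
    print(sc,np.round(proj(c,s,[.96*.51+.28*sc,-.28*.51+.96*sc,z]),1))
f=c['frame'];print([(v,f[v,275].tolist()) for v in range(40,260,4)])
"
```

```text
lat 1.70 s 222.95 z 118.52 mm F lat 1.6 ax -14.2 z 2.5 yaw 163.49 w 0.0341 t 30.4 M [-0.35 -2.94 -0.04]
0.2345 [270.7 289.1]
0.2745 [269.4 184. ]
0.2745 [270.2 176.6]
0.2225 [271.9 292.2]
[(40, [76, 75, 72]), (44, [71, 69, 64]), (48, [105, 103, 100]), (52, [120, 121, 116]), (56, [121, 121, 117]), (60, [121, 122, 116]), (64, [121, 121, 117]), (68, [114, 111, 109]), (72, [54, 52, 51]), (76, [131, 129, 126]), (80, [130, 128, 125]), (84, [130, 129, 124]), (88, [126, 125, 122]), (92, [128, 127, 123]), (96, [128, 127, 124]), (100, [129, 127, 125]), (104, [130, 128, 125]), (108, [128, 126, 122]), (112, [126, 125, 121]), (116, [123, 121, 117]), (120, [119, 119, 115]), (124, [122, 120, 115]), (128, [123, 122, 117]), (132, [124, 122, 119]), (136, [124, 123, 120]), (140, [122, 122, 118]), (144, [108, 107, 105]), (148, [117, 84, 32]), (152, [118, 85, 33]), (156, [118, 84, 32]), (160, [117, 84, 33]), (164, [116, 84, 33]), (168, [117, 85, 31]), (172, [117, 85, 33]), (176, [93, 73, 47]), (180, [53, 53, 52]), (184, [52, 50, 50]), (188, [51, 51, 49]), (192, [53, 53, 53]), (196, [49, 50, 48]), (200, [50, 50, 49]), (204, [50, 52, 49]), (208, [50, 50, 49]), (212, [53, 53, 51]), (216, [53, 52, 49]), (220, [51, 50, 49]), (224, [51, 51, 49]), (228, [50, 50, 49]), (232, [51, 52, 50]), (236, [52, 52, 50]), (240, [51, 51, 48]), (244, [52, 50, 51]), (248, [53, 52, 50]), (252, [50, 51, 50]), (256, [51, 52, 50])]
```

>>> arm_command(
  commands="0.02 0.06 0 0 -0.2;0.02 0.06 0 0 -0.2;0.02 0.06 0 0 -0.2;0.02 0.06 0 0 -0.2;0.02 0.06 0 0 -0.2;0.02 0.06 0 0 -0.2;0.02 0.06 0 0 -0.2",
)

```text
clock: 31.15
tool_pos: [0.5536, 0.0708, 0.1185]
eef_rot: [[0.284, 0.959, -0.002], [0.959, -0.284, -0.007], [-0.007, 0.0, -1.0]]
contact_force: [-3.4, -16.0, 1.7]
width: 0.0339
```

```bash
python3 -c "
from h import *;st()"
```

```text
lat 1.68 s 222.94 z 118.51 mm F lat 1.2 ax -16.3 z 1.7 yaw 163.47 w 0.0339 t 31.15 M [-0.24 -3.26 -0.08]
```

>>> arm_command(
  commands="-0.1 -0.35 0 0 -0.2;-0.3 -1 0 0 -0.2;-0.8 -2.8 0 0 -0.2;-0.8 -2.8 3 0 -0.2;-0.8 -2.8 7 0 -0.2;-0.8 -2.8 10 0 -0.2;-0.8 -2.8 10 0 -0.2;-0.8 -2.8 10 0 -0.2",
)

```text
clock: 31.95
tool_pos: [0.5468, 0.0503, 0.2188]
eef_rot: [[0.279, 0.96, 0.001], [0.96, -0.279, 0.001], [0.002, 0.001, -1.0]]
contact_force: [-0.2, -1.1, -0.6]
width: 0.0341
```

```bash
python3 -c "
from h import *;st()
c,s=shot('wrist','w21.png')
for sc,z in ((.2345,.155),(.2745,.155),(.2745,.142),(.2225,.1375),(.2345,.1375)):
    print(sc,np.round(proj(c,s,[.96*.51+.28*sc,-.28*.51+.96*sc,z]),1))
f=c['frame'];
for u in (275,285): print([(v,f[v,u].tolist()) for v in range(90,240,3)])
"
```

```text
lat 0.88 s 201.42 z 218.76 mm F lat 0.1 ax -1.1 z -0.6 yaw 163.81 w 0.0341 t 31.95 M [-0.    0.03 -0.05]
0.2345 [275.1 179.5]
0.2745 [275.  115.8]
0.2745 [275.2 115.8]
0.2225 [275.3 191.3]
0.2345 [275.3 174.8]
[(90, [115, 115, 111]), (93, [113, 113, 110]), (96, [73, 69, 65]), (99, [107, 76, 27]), (102, [109, 79, 32]), (105, [111, 80, 30]), (108, [112, 80, 33]), (111, [111, 82, 33]), (114, [107, 78, 28]), (117, [54, 49, 45]), (120, [50, 49, 48]), (123, [49, 48, 47]), (126, [51, 51, 49]), (129, [47, 47, 47]), (132, [50, 49, 48]), (135, [51, 50, 48]), (138, [48, 46, 45]), (141, [50, 49, 49]), (144, [49, 47, 46]), (147, [48, 46, 46]), (150, [48, 48, 48]), (153, [47, 46, 44]), (156, [50, 48, 47]), (159, [50, 49, 48]), (162, [49, 49, 47]), (165, [50, 50, 48]), (168, [51, 50, 49]), (171, [49, 48, 47]), (174, [48, 46, 47]), (177, [51, 48, 49]), (180, [73, 72, 71]), (183, [85, 85, 84]), (186, [86, 86, 85]), (189, [75, 76, 73]), (192, [163, 163, 153]), (195, [164, 165, 154]), (198, [164, 165, 153]), (201, [164, 167, 158]), (204, [164, 167, 159]), (207, [164, 167, 158]), (210, [166, 167, 158]),
[... 646 characters left out ...]
8, 10]), (150, [9, 9, 12]), (153, [6, 6, 9]), (156, [38, 36, 36]), (159, [64, 63, 61]), (162, [103, 102, 99]), (165, [104, 103, 100]), (168, [105, 103, 100]), (171, [104, 102, 99]), (174, [104, 105, 101]), (177, [105, 105, 101]), (180, [78, 77, 75]), (183, [71, 71, 70]), (186, [67, 66, 66]), (189, [109, 111, 104]), (192, [165, 167, 154]), (195, [164, 166, 156]), (198, [164, 166, 159]), (201, [164, 164, 153]), (204, [164, 162, 150]), (207, [165, 167, 162]), (210, [163, 166, 163]), (213, [164, 167, 162]), (216, [164, 166, 160]), (219, [163, 165, 155]), (222, [165, 165, 152]), (225, [165, 167, 161]), (228, [166, 167, 158]), (231, [163, 165, 156]), (234, [165, 166, 163]), (237, [164, 167, 160])]
```

```bash
python3 -c "
from h import *;st();print(bot.hand_in())"
```

```text
lat 0.25 s 201.05 z 217.79 mm F lat -0.8 ax -0.6 z -0.9 yaw 163.80 w 0.0344 t 32.0 M [-0.   -0.02 -0.03]
the job is handed in; nothing more can be done
None
```

The job is done and handed in at 32.0 s, with the gripper open and clear of everything.

- **Key:** I laid it in the slot, released it and pressed it down lightly. The slot is rolled about 0.3 rad towards the housing's +x.
- **Drum:** I held it by its ends and turned it on the shaft by the same amount. I felt the keyway onto the key, let go, then pushed it home with the open fingers on either side of the shaft.
- **Bedding:** It stopped hard against the bush. I held about 14 N for 0.9 s, then about 16 N for another half second or so.

**Last checks:** after I backed off, the wrist picture showed the drum at rows 116–179, against 115.8–179.5 predicted for fully home. It sits directly against the brass, with the last 12 mm of shaft showing. The contact force was near zero.

**Pushes that were not clean:**
- While I felt for the slot, two presses read about 24.5–25 N vertically, roughly 26 N with the sideways part. That is at or a little over the 25 N limit.
- Turning the drum took about 12–14 N sideways.
- The first push over the key stopped at about 7 N, until I eased the sideways load.

I did not take a final picture of the other objects, but nothing was handled or knocked as far as I could tell.

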